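# Fetch the date stamp from behind the others in the stamp rail

## Task

Get the date stamp (pear-shaped handle) ready for use: slide the two stamps hanging in front of it out of the rail and stand them on the steel tray, then slide out the date stamp and stand it upright, in the middle of the open ink pad. Then hang the two stamps back in the rail, each in the place where it hung before; in the end all the other stamps hang where they hung at the start. Never tip a stamp over.

Things in the scene. Friction and masses are not known exactly. Their poses are not given: they have to be found in the camera images.
- stamp_rail: Fixed steel stamp rail 204 x 86 mm: over a base plate two level tongues, tops 68 mm up, 4 mm thick, edges at y = +-35; between them an 18 mm slot along x, open at -x, closed at +x. Stamps hang in it by their collars at x = -73, -27, 19, 65 mm. 3 mm high ribs across the tongues at x = -94.5, -50, -4, 42 part these places. Origin: centre of the base's underside, z up, worktop level.
- rail_mouth (a point): Open end of the rail's slot, height of the tongues' tops, 97 mm to -x of the rail's origin; axes as the rail. Two lips flare out from it, 16 mm further. A mount cannot pass up through the slot: raise a stamp 6 to 12 mm (23 mm is free), slide it along the slot over the ribs, and lift or lower it only where its centre is over 45 mm outside this point. Hanging, its origin is 23 mm above the worktop.
- stamp_pear: Date stamp, third from the open end: pear-shaped wooden handle, 25 mm thick at z = 77 to 86, top 102; mount 30 x 44 x 18 mm with date wheels. As on all the stamps: neck 10 mm thick, collar 30 mm wide at z = 45 to 49. Origin: centre of the underside, z up, x along the slot at first. 50 to 100 g. Grip from above, fingers on the y sides, pads centred at z = 78, tips above the collar.
- stamp_ball: Stamp with a wooden ball handle 29 mm across (centre z = 78 mm, top 92) on a thin stem, and a round mount 34 mm across, 18 mm high. Hangs first, second or fourth from the open end. Neck, collar, origin, axes and grip as the date stamp's.
- stamp_slim: Stamp with a slim straight round wooden handle 17 mm thick, top at z = 99 mm, and a mount 24 (x) x 50 (y) x 18 mm. Hangs first, second or fourth from the open end. Neck, collar, origin, axes and grip as the date stamp's.
- stamp_flat: Stamp with a flat upright wooden handle, 34 mm (x) by 14 mm (y), z = 56 to 98 mm, and a square mount 34 x 34 x 18 mm. Hangs first, second or fourth from the open end. Neck, collar, origin, axes and grip as the date stamp's.
- tray: Flat steel tray, fixed, 200 (x) x 130 (y) mm, rim 13 mm high, walls and floor 2.5 mm thick (floor top 2.5 mm above the worktop). Origin: centre of the underside, z up. Lies to the left or right of the rail.
- stamp_pad: Ink pad, fixed: black base 70 (x) x 105 (y) mm, its top (the inking face) 10 mm above the worktop; its red lid is open and stands up at the +x edge, 80 mm high. Origin: centre of the underside, z up. Lies on the other side of the rail from the tray.

How it is judged:
By the outcome, as a careful person would: the job done as asked, in the order asked, and still so for the second after the job is handed in, with the robot touching nothing.
It also fails if it takes over 144 s, if anything falls off the work surface, if the arm or the gripper's body presses on something with over 40 N, if the wrist force passes 120 N, or if a joint passes its speed limit or range.

## Robot

A 7-joint arm with a two-finger parallel gripper is mounted at the origin on a cart in front of the work surface, level with it; the furniture and walls round the work are solid. World frame = base frame: x ahead of the robot, y to its left, z up, the work surface at z = 0. Lengths are in m, angles in rad, forces in N, time in s.
With the tool pointing down it reaches from about 0.425 to 1.025 m from the base axis. Payload 9.4 kg.
Tool frame: the origin (TCP) lies midway between the tips of the shut fingers; the grasp point (between the pads) lies 19 mm behind it (arm.grip_point_offset is the z of the grasp point in the tool frame, in m); z points along the fingers, y is the line along which they close (so a half turn about z gives the same grasp; the last joint's range is limited). The gripper opens to 85 mm and grips with 20 to 120 N. Pads are 22 mm wide; open, the fingers measure 114 mm over their backs; the gripper's body (76 mm by 85 mm) begins 54 mm behind the grasp point. The pads swing forward as they close: fully open they stand 13 mm farther back than shut.
Start: joints at [1.154, 0.599, -0.003, 1.599, 0.002, 0.943, -0.08], TCP at [0.242, -0.684, 0.231] pointing down, gripper open.
Joint ranges: [-2.57, 2.57], [-0.35, 1.97], [-1.29, 1.29], [0.11, 2.56], [-1.05, 4.19], [0.11, 1.86], [-2.63, 2.63]. Speed limits (rad/s): [2.22, 2.22, 3.01, 3.01, 3.14, 3.14, 3.14].

## Interface

Orientations are given as a unit quaternion [w, x, y, z].
In Python, from rig import arm gives the robot as it stands.
- The arm moves only by the tool drive_tool, never from a script. Its argument "increments" is a list of rows, each an object of numbers: "dx", "dy", "dz": the shift along the tool's x, y, z in m; "rx", "ry", "rz": the turn, a rotation vector about the tool's x, y, z in rad; "jaw": the opening, from 0 (shut) to 1 (fully open). In form: [{"dx": .., "dy": .., "dz": .., "rx": .., "ry": .., "rz": .., "jaw": ..}, ...]. A call has 1 to 20 rows; each row is the pose to reach, as a shift and turn from the pose commanded when the call began, along the tool's axes at that moment; what a row does not reach only later rows make up. A row lasts 1/12 s, in which the tool goes at most 41.7 mm and 7.16 degrees, less where a joint would pass 70% of its speed; a pose out of reach is approached as far as the arm can. A call with a gripper value outside its range is refused whole. The fingers move at their own pace and stop on an object; the grip force is fixed at half the most. Time passes only in rows, so rows that repeat a pose let the fingers close. It gives the time, the measured TCP pose, the force, the opening and the grip force at its end, in the units of the state.
- arm.state(): the state, without advancing time (a new reading comes with each control period).
- arm.snapshot(name): name is "scene" or "top"; returns a dict with "pixels" (420x560x3 uint8, red, green, blue), "z_map" (420x560 float32, m along the optical axis (not along the pixel's ray), 0 where there is no reading), "mtx" (3x3 intrinsics, pixels), "world_to_cam" (4x4, takes a point from world to camera coordinates). Camera axes: x right, y down, z forward; pixel columns grow to the right and rows downward; lengths in m; the calibration is good to about 2 mm. A picture is of the moment at which its call begins.
- arm.hand_in(): hands the job in; it is judged then, once.
The state is a dict: "time_s": time; "joint_positions": joint angles; "qvel": joint speeds; "tau": joint torques, N m; "ee_pos": TCP position; "ee_rot": TCP orientation; "force": force on the tool from outside, world axes, zero at the start; "wrist_torque": the same for the moment, N m; "finger_gap": finger opening in m; "gripper_force": force on a finger pad.
Only numpy, scipy, OpenCV 4.12 (cv2) and the standard library are available. Lean on these libraries where they do the work, as an engineer would, in place of code of your own. Each camera call takes 0.05 s, during which the arm holds its last target. There are 200 camera calls.

## Working session

There is one attempt and no reset: what is moved stays moved. The work goes in short steps, Python scripts to look and compute and a tool call to move; the robot and the scene stay as the last step left them, time stands still between calls to the robot, and variables do not carry over. Pictures are saved under pics/ and viewed, at most 14 in all, crops included, and the job is handed in when it is done.

Besides the shell and the picture viewer there is one more tool, called after ">>>" by a JSON object that holds its "name" and its "arguments". drive_tool: Moves the arm, as the interface text tells. Its arguments: {"type":"object","properties":{"increments":{"type":"array","items":{"type":"object","properties":{"dx":{"type":"number"},"dy":{"type":"number"},"dz":{"type":"number"},"rx":{"type":"number"},"ry":{"type":"number"},"rz":{"type":"number"},"jaw":{"type":"number"}}}}},"required":["increments"]}

```bash
mkdir -p pics; ls
cat > h.py <<'E'
import numpy as np, cv2
from rig import arm
def snap(n,save=None):
    s=arm.snapshot(n); 
    if save: cv2.imwrite(f'pics/{save}.png',cv2.cvtColor(s['pixels'],cv2.COLOR_RGB2BGR))
    return s
def cloud(s):
    z=s['z_map'];K=s['mtx'];v,u=np.mgrid[:z.shape[0],:z.shape[1]]
    P=np.stack([(u-K[0,2])/K[0,0]*z,(v-K[1,2])/K[1,1]*z,z],-1)
    T=np.linalg.inv(s['world_to_cam']);W=P@T[:3,:3].T+T[:3,3];W[z==0]=np.nan
    return W
E
python3 - <<'E'
from h import *
for n in('scene','top'):
    s=snap(n,n+'0');T=np.linalg.inv(s['world_to_cam']);print(n,T[:3,3].round(3),T[:3,2].round(3),s['mtx'][0,0])
    np.savez(n+'0.npz',**s)
print(arm.state())
a=cv2.imread('pics/scene0.png');b=cv2.imread('pics/top0.png')
E
```

```text
pics
scene [0.019 0.583 0.519] [ 0.604 -0.636 -0.48 ] 408.58334744863004
top [0.305 0.008 1.243] [ 0.201  0.004 -0.98 ] 435.5589765226763
{'time_s': 0.1, 'joint_positions': array([ 1.15430252,  0.60003151, -0.00256105,  1.60007665,  0.00180811,
        0.94289576, -0.07982476]), 'qvel': array([ 0.00269921, -0.00149355,  0.00039585, -0.0019702 , -0.00058051,
       -0.00119373, -0.00130475]), 'tau': array([ 5.88555369e-03, -7.77989173e+01,  1.56979389e+00, -2.58623207e+01,
        1.25996838e-02,  5.53584672e-03, -1.83654981e-05]), 'ee_pos': array([ 0.24148774, -0.6831385 ,  0.23050333]), 'ee_rot': array([-6.80705534e-04,  9.85597466e-01,  1.69106884e-01, -1.81676397e-04]), 'force': array([ 0.14631398,  1.04086537, -0.13708795]), 'wrist_torque': array([-0.01406907,  0.01158348, -0.00614073]), 'gripper_force': 0.0, 'finger_gap': 0.08543747274183411}
```

View pics/scene0.png

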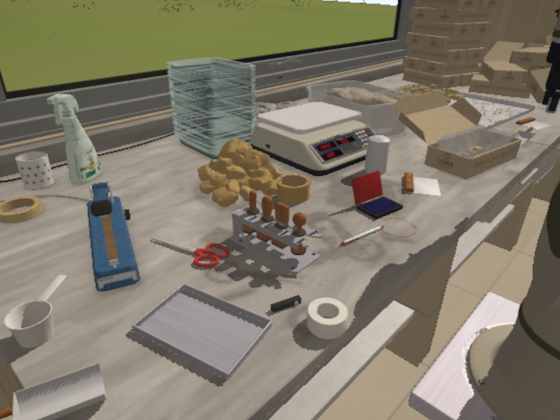

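View pics/top0.png

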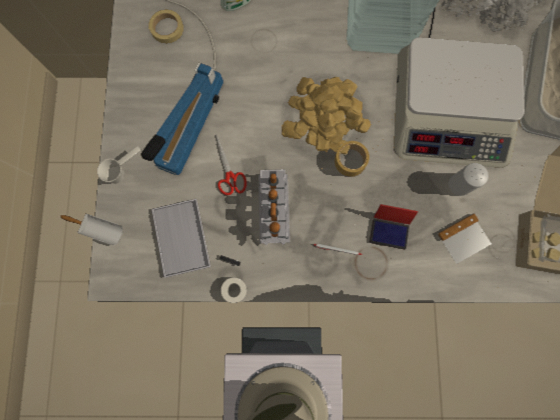

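The scene view shows the rail at about (275,235), the tray at (203,327) and the open pad at (378,200). In the top view they are at (273,207), (180,238) and (392,228). I'll enlarge the rail next.

Run:
```python
from h import *
a=cv2.imread('pics/scene0.png');b=cv2.imread('pics/top0.png')
A=cv2.resize(a[170:290,215:335],None,fx=5,fy=5,interpolation=3);B=cv2.resize(b[160:250,225:300],None,fx=6.66,fy=6.66,interpolation=3)
h=600;o=np.hstack([A[:,:400*0+ 600],B[:600,:]]);o=cv2.resize(o,(800,int(o.shape[0]*800/o.shape[1])));print(A.shape,B.shape)
cv2.imwrite('pics/a.png',np.hstack([cv2.resize(A,(430,430)),cv2.resize(B,(358,430))]))
s=np.load('top0.npz');W=cloud(s)
m=np.zeros(W.shape[:2],bool)
def rect(u0,u1,v0,v1,z0,z1):
    R=W[v0:v1,u0:u1].reshape(-1,3);R=R[(R[:,2]>z0)&(R[:,2]<z1)]
    r=cv2.minAreaRect((R[:,:2]*1000).astype(np.float32));print(len(R),np.median(R,0).round(4),r)
print('table z',np.nanmedian(W[250:280,120:200,2]))
rect(145,215,190,285,.006,.03)
rect(255,292,160,250,.055,.075)
rect(255,292,160,250,-.0,.008)
rect(360,412,215,252,.005,.015)
rect(360,420,200,252,.02,.09)
for z0 in(.08,.085):
  M=((W[...,2]>z0)&(W[...,2]<.13)).astype(np.uint8);M[:160]=0;M[250:]=0;M[:,:250]=0;M[:,300:]=0
  n,l,st,c=cv2.connectedComponentsWithStats(M)
  for i in range(1,n):
    R=W[l==i]; print(z0,len(R),c[i].round(1),R.mean(0).round(4),R.min(0).round(4),R.max(0).round(4))
```

```text
Traceback (most recent call last):
ValueError: all the input array dimensions except for the concatenation axis must match exactly, but along dimension 0, the array at index 0 has size 600 and the array at index 1 has size 599
```

Run:
```python
from h import *
a=cv2.imread('pics/scene0.png');b=cv2.imread('pics/top0.png')
cv2.imwrite('pics/a.png',np.hstack([cv2.resize(a[170:290,215:335],(430,430),interpolation=3),cv2.resize(b[160:250,225:300],(358,430),interpolation=3)]))
s=np.load('top0.npz');W=cloud(s)
def rect(u0,u1,v0,v1,z0,z1):
    R=W[v0:v1,u0:u1].reshape(-1,3);R=R[(R[:,2]>z0)&(R[:,2]<z1)]
    if len(R)<4: return print(len(R))
    r=cv2.minAreaRect((R[:,:2]*1000).astype(np.float32));print(len(R),np.median(R,0).round(4),np.round(r[0],1),np.round(r[1],1),round(r[2],2))
print('table z',np.nanmedian(W[250:280,120:200,2]))
rect(145,215,190,285,.006,.03)
rect(255,292,160,250,.055,.075)
rect(255,292,160,250,-.0,.008)
rect(360,412,215,252,.005,.015)
rect(360,420,200,252,.02,.09)
for z0 in(.08,.085):
  M=((W[...,2]>z0)&(W[...,2]<.16)).astype(np.uint8);M[:160]=0;M[250:]=0;M[:,:250]=0;M[:,300:]=0
  n,l,st,c=cv2.connectedComponentsWithStats(M)
  for i in range(1,n):
    R=W[l==i]; print(z0,len(R),c[i].round(1),R.mean(0).round(4),R.min(0).round(4),R.max(0).round(4))
```

```text
table z -0.0002283468451768078
490 [0.4737 0.2969 0.012 ] [474.8 297.6] [233.6 181.1] 0.47
1398 [0.555  0.0254 0.0672] [550.3  27.3] [212.   69.9] 1.94
711 [0.5551 0.0213 0.0019] [571.1  27.8] [265.8 107. ] 0.46
866 [ 0.4823 -0.3027  0.0098] [ 478.  -300.7] [115.7  90.3] 77.32
512 [ 0.5339 -0.3126  0.0524] [ 533.4 -312.2] [104.5  27.8] 78.75
0.08 48 [272.5 177.6] [0.6192 0.028  0.11  ] [0.6142 0.0211 0.0819] [0.6302 0.035  0.1228]
0.08 74 [271.9 193.5] [0.5733 0.0289 0.1181] [0.5641 0.0182 0.0964] [0.5861 0.0397 0.1275]
0.08 69 [272.1 209.7] [0.5301 0.0284 0.1161] [0.5153 0.0231 0.0874] [0.5477 0.034  0.1234]
0.08 88 [273.5 226.5] [0.4863 0.0242 0.1097] [0.4747 0.0099 0.1   ] [0.4988 0.0364 0.1182]
0.085 45 [272.5 177.4] [0.6195 0.0279 0.1118] [0.6142 0.0211 0.0884] [0.6302 0.035  0.1228]
0.085 74 [271.9 193.5] [0.5733 0.0289 0.1181] [0.5641 0.0182 0.0964] [0.5861 0.0397 0.1275]
0.085 69 [272.1 209.7] [0.5301 0.0284 0.1161] [0.5153 0.0231 0.0874] [0.5477 0.034  0.1234]
0.085 88 [273.5 226.5] [0.4863 0.0242 0.1097] [0.4747 0.0099 0.1   ] [0.4988 0.0364 0.1182]
```

View pics/a.png

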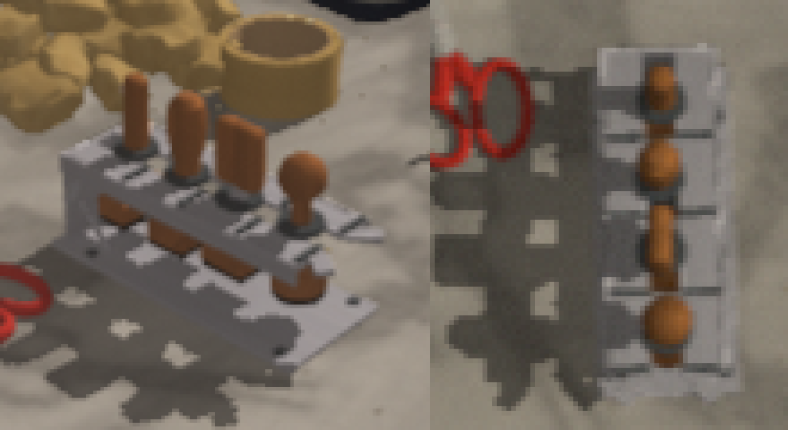

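In the crop the open end (lips) faces the robot, towards -x in the world. From the open end the order is ball (665,320), flat (662,245), pear (660,165), slim (660,90). So the ball and the flat stamp have to come out first. I'll refine the poses now.

Run:
```python
from h import *
from scipy.optimize import least_squares
d={n:np.load(n+'0.npz') for n in('top','scene')}
for n,s in d.items():
    W=cloud(s); P=W.reshape(-1,3); C=s['pixels'].reshape(-1,3).astype(int)
    T=P[(P[:,2]>.060)&(P[:,2]<.076)&(abs(P[:,0]-.55)<.13)&(abs(P[:,1]-.027)<.06)]
    print(n,'tongue',len(T),'z',np.median(T[:,2]).round(4),'x',T[:,0].min(),T[:,0].max())
    xs=np.arange(.47,.645,.005); 
    for f,nm in((np.min,'lo'),(np.max,'hi')):
        X=[];Y=[]
        for x in xs:
            q=T[abs(T[:,0]-x)<.003,1]
            if len(q)>3: X.append(x);Y.append(f(q))
        p=np.polyfit(X,Y,1); r=np.array(Y)-np.polyval(p,X); k=abs(r)<.003; p=np.polyfit(np.array(X)[k],np.array(Y)[k],1)
        print(' edge',nm,'yaw',np.degrees(np.arctan(p[0])).round(2),'y@.55',np.polyval(p,.55).round(4),len(X),k.sum())
    # ball
    B=P[np.linalg.norm(P-[.483,.025,.101],axis=1)<.022]; B=B[B[:,2]>.088]
    f=least_squares(lambda c:np.linalg.norm(B-c,axis=1)-.0145,[.483,.025,.101],loss='soft_l1',f_scale=.001); print(' ball',f.x.round(4),len(B))
    # other handles: points above z .1
    for nm,x in(('flat',.529),('pear',.575),('slim',.621)):
        H=P[(abs(P[:,0]-x)<.022)&(abs(P[:,1]-.028)<.02)&(P[:,2]>.085)&(P[:,2]<.128)]
        print(' ',nm,len(H),'x',np.percentile(H[:,0],[3,97]).round(4),'y',np.percentile(H[:,1],[3,97]).round(4),'top',H[:,2].max().round(4))
    # tray rim, pad
    t=P[(abs(P[:,0]-.475)<.12)&(abs(P[:,1]-.297)<.1)&(P[:,2]>.007)&(P[:,2]<.02)]
    r=cv2.minAreaRect((t[:,:2]*1000).astype(np.float32));print(' tray',len(t),np.round(r[0],1),np.round(r[1],1),r[2])
    rgb=C; blue=(rgb[:,2]>rgb[:,0]+20)&(rgb[:,2]>rgb[:,1]+20)&(P[:,2]>.004)&(P[:,2]<.016)&(abs(P[:,0]-.48)<.1)&(abs(P[:,1]+.3)<.1)
    t=P[blue];r=cv2.minAreaRect((t[:,:2]*1000).astype(np.float32));print(' padface',len(t),t[:,2].mean().round(4),np.round(r[0],1),np.round(r[1],1),r[2])
    dark=(rgb.sum(1)<150)&(P[:,2]>.004)&(P[:,2]<.016)&(abs(P[:,0]-.48)<.1)&(abs(P[:,1]+.3)<.1)
    t=P[dark|blue];r=cv2.minAreaRect((t[:,:2]*1000).astype(np.float32));print(' padall',len(t),np.round(r[0],1),np.round(r[1],1),r[2])
    l=P[(rgb[:,0]>rgb[:,1]+60)&(P[:,2]>.02)&(P[:,2]<.09)&(abs(P[:,0]-.51)<.1)&(abs(P[:,1]+.31)<.1)]
    r=cv2.minAreaRect((l[:,:2]*1000).astype(np.float32));print(' lid',len(l),np.round(r[0],1),np.round(r[1],1),r[2],l[:,2].max())
a=cv2.imread('pics/top0.png')
cv2.imwrite('pics/b.png',np.hstack([cv2.resize(a[185:300,140:255],(400,400),interpolation=3),cv2.resize(a[195:255,355:415],(400,400),interpolation=3)]))
```

```text
top tongue 1398 z 0.0672 x 0.44493960001395183 0.6572992294954583
 edge lo yaw 2.12 y@.55 -0.0064 36 36
 edge hi yaw 2.03 y@.55 0.061 36 36
 ball [0.488  0.0248 0.0996] 88
  flat 69 x [0.5157 0.5472] y [0.0232 0.0339] top 0.1234
  pear 74 x [0.5649 0.5851] y [0.0182 0.0395] top 0.1275
  slim 45 x [0.6147 0.6273] y [0.0211 0.0347] top 0.1228
 tray 420 [474.9 293. ] [233.6 172. ] 0.4706951677799225
 padface 599 0.0101 [ 483.7 -305.8] [90.2 56.9] 78.65508270263672
 padall 857 [ 485.8 -303.3] [103.9  74.7] 79.47411346435547
 lid 316 [ 534.5 -315. ] [96.8 24.4] 78.95636749267578 0.07965616443139467
scene tongue 1358 z 0.0691 x 0.4429845786932089 0.6569392805427425
 edge lo yaw 3.15 y@.55 0.0007 36 6
 edge hi yaw 1.99 y@.55 0.0617 36 36
 ball [0.4878 0.0222 0.1022] 154
  flat 260 x [0.5157 0.5484] y [0.0218 0.0347] top 0.1228
  pear 190 x [0.5639 0.5823] y [0.0215 0.0395] top 0.1261
  slim 118 x [0.6134 0.6259] y [0.023  0.0355] top 0.1248
 tray 1405 [470.1 291.4] [202.8 133.3] 13.501960754394531
 padface 320 0.0123 [ 483.2 -303.3] [89.7 56.2] 78.51677703857422
 padall 515 [ 485.9 -300.8] [99.9 76.4] 79.2153549194336
 lid 618 [ 531.3 -312.7] [105.3  25.2] 79.9176254272461 0.07880086004426212
```

View pics/b.png

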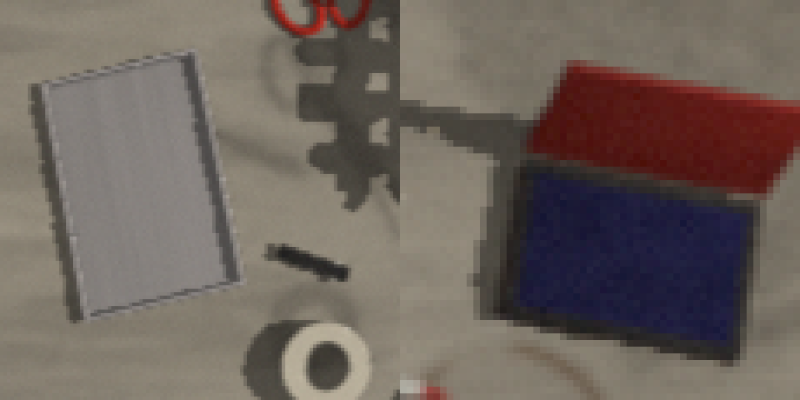

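The tray lies at about (0.471, 0.291) with yaw 13.5°. The blue inking face is centred at (0.4835, -0.3045) with yaw -11°. The rail's origin is at about (0.556, 0.0275), yaw 2.05°. Moving now to a spot off the rail's mouth, which also tests the inner reach limit.

>>> {"name": "drive_tool", "arguments": {"increments": [{"dx":0.3075,"dy":-0.2446,"dz":-0.02,"rz":0.304,"jaw":1},{"dx":0.3075,"dy":-0.2446,"dz":-0.02,"rz":0.304,"jaw":1},{"dx":0.3075,"dy":-0.2446,"dz":-0.02,"rz":0.304,"jaw":1},{"dx":0.3075,"dy":-0.2446,"dz":-0.02,"rz":0.304,"jaw":1},{"dx":0.3075,"dy":-0.2446,"dz":-0.02,"rz":0.304,"jaw":1},{"dx":0.3075,"dy":-0.2446,"dz":-0.02,"rz":0.304,"jaw":1},{"dx":0.3075,"dy":-0.2446,"dz":-0.02,"rz":0.304,"jaw":1},{"dx":0.3075,"dy":-0.2446,"dz":-0.02,"rz":0.304,"jaw":1},{"dx":0.3075,"dy":-0.2446,"dz":-0.02,"rz":0.304,"jaw":1},{"dx":0.3975,"dy":-0.6074,"dz":0.03,"rz":0.304,"jaw":1},{"dx":0.3975,"dy":-0.6074,"dz":0.03,"rz":0.304,"jaw":1},{"dx":0.3975,"dy":-0.6074,"dz":0.03,"rz":0.304,"jaw":1},{"dx":0.3975,"dy":-0.6074,"dz":0.03,"rz":0.304,"jaw":1},{"dx":0.3975,"dy":-0.6074,"dz":0.03,"rz":0.304,"jaw":1},{"dx":0.3975,"dy":-0.6074,"dz":0.03,"rz":0.304,"jaw":1},{"dx":0.3975,"dy":-0.6074,"dz":0.03,"rz":0.304,"jaw":1},{"dx":0.3975,"dy":-0.6074,"dz":0.03,"rz":0.304,"jaw":1},{"dx":0.3975,"dy":-0.6074,"dz":0.03,"rz":0.304,"jaw":1},{"dx":0.3975,"dy":-0.6074,"dz":0.03,"rz":0.304,"jaw":1},{"dx":0.3975,"dy":-0.6074,"dz":0.03,"rz":0.304,"jaw":1}]}}

```text
$.increments[0]: bad value
```

>>> {"name": "drive_tool", "arguments": {"increments": [{"dx":0.0394,"dy":-0.0,"dz":0.0,"rx":0.0,"ry":0.0,"rz":0.0,"jaw":1.0}]}}

```text
time_s: 0.18
ee_pos: [0.2689, -0.6741, 0.2308]
ee_rot: [0.0, 0.987, 0.164, -0.003]
force: [-1.9, -1.6, 0.6]
finger_gap: 0.0852
gripper_force: 0.0
```

>>> {"name": "drive_tool", "arguments": {"increments": [{"dx":0.268,"dy":-0.2446,"dz":-0.02,"rx":0,"ry":0,"rz":0.304,"jaw":1},{"dx":0.268,"dy":-0.2446,"dz":-0.02,"rx":0,"ry":0,"rz":0.304,"jaw":1},{"dx":0.268,"dy":-0.2446,"dz":-0.02,"rx":0,"ry":0,"rz":0.304,"jaw":1},{"dx":0.268,"dy":-0.2446,"dz":-0.02,"rx":0,"ry":0,"rz":0.304,"jaw":1},{"dx":0.268,"dy":-0.2446,"dz":-0.02,"rx":0,"ry":0,"rz":0.304,"jaw":1},{"dx":0.268,"dy":-0.2446,"dz":-0.02,"rx":0,"ry":0,"rz":0.304,"jaw":1},{"dx":0.268,"dy":-0.2446,"dz":-0.02,"rx":0,"ry":0,"rz":0.304,"jaw":1},{"dx":0.268,"dy":-0.2446,"dz":-0.02,"rx":0,"ry":0,"rz":0.304,"jaw":1},{"dx":0.358,"dy":-0.6074,"dz":0.03,"rx":0,"ry":0,"rz":0.304,"jaw":1},{"dx":0.358,"dy":-0.6074,"dz":0.03,"rx":0,"ry":0,"rz":0.304,"jaw":1},{"dx":0.358,"dy":-0.6074,"dz":0.03,"rx":0,"ry":0,"rz":0.304,"jaw":1},{"dx":0.358,"dy":-0.6074,"dz":0.03,"rx":0,"ry":0,"rz":0.304,"jaw":1},{"dx":0.358,"dy":-0.6074,"dz":0.03,"rx":0,"ry":0,"rz":0.304,"jaw":1},{"dx":0.358,"dy":-0.6074,"dz":0.03,"rx":0,"ry":0,"rz":0.304,"jaw":1},{"dx":0.358,"dy":-0.6074,"dz":0.03,"rx":0,"ry":0,"rz":0.304,"jaw":1},{"dx":0.358,"dy":-0.6074,"dz":0.03,"rx":0,"ry":0,"rz":0.304,"jaw":1},{"dx":0.358,"dy":-0.6074,"dz":0.03,"rx":0,"ry":0,"rz":0.304,"jaw":1},{"dx":0.358,"dy":-0.6074,"dz":0.03,"rx":0,"ry":0,"rz":0.304,"jaw":1}]}}

```text
time_s: 1.68
ee_pos: [0.4131, 0.0251, 0.2009]
ee_rot: [-0.0, 1.0, 0.019, -0.0]
force: [1.0, -0.2, 0.9]
finger_gap: 0.0854
gripper_force: 0.0
```

>>> {"name": "drive_tool", "arguments": {"increments": [{"dx":0,"dy":0,"dz":0.04,"rx":0,"ry":0,"rz":0,"jaw":1},{"dx":0,"dy":0,"dz":0.07,"rx":0,"ry":0,"rz":0,"jaw":1},{"dx":0,"dy":0,"dz":0.09,"rx":0,"ry":0,"rz":0,"jaw":1},{"dx":0,"dy":0,"dz":0.105,"rx":0,"ry":0,"rz":0,"jaw":1},{"dx":0,"dy":0,"dz":0.105,"rx":0,"ry":0,"rz":0,"jaw":1},{"dx":0,"dy":0,"dz":0.105,"rx":0,"ry":0,"rz":0,"jaw":1}]}}

```text
time_s: 2.18
ee_pos: [0.4133, 0.0215, 0.0958]
ee_rot: [0.0, 1.0, 0.018, -0.001]
force: [0.3, -0.3, 0.6]
finger_gap: 0.0852
gripper_force: 0.0
```

```bash
cat >> h.py <<'E'
from scipy.spatial.transform import Rotation as R
def inc(*targets):
    """targets (x,y,z,yaw_deg) world -> tool increments from the measured pose"""
    s=arm.state();q=s['ee_rot'];Rt=R.from_quat([q[1],q[2],q[3],q[0]]);M=Rt.as_matrix();yaw=np.degrees(np.arctan2(M[1,0],M[0,0]))
    print('t',round(s['time_s'],2),'pos',s['ee_pos'].round(4),'yaw',yaw.round(2),'tilt',np.degrees(np.arccos(-M[2,2])).round(2),'F',s['force'].round(1),'gap',round(s['finger_gap'],4))
    for t in targets:
        G=R.from_matrix(np.array([[np.cos(a:=np.radians(t[3])),np.sin(a),0],[np.sin(a),-np.cos(a),0],[0,0,-1]]))
        print(t,(M.T@(np.array(t[:3])-s['ee_pos'])).round(4),(Rt.inv()*G).as_rotvec().round(4))
def rail(x,z,ox=.556):  # rail x (m) -> world
    a=np.radians(2.05); X=ox+x*np.cos(a); return (round(X,4),round(.0274+x*np.sin(a),4),z,2.05)
E
python3 - <<'E'
from h import *
print(arm.state()['joint_positions'].round(2)); inc(rail(-.068,.082),rail(-.068,.090),rail(-.142,.09))
E
```

```text
[-0.18  0.5  -0.02  2.41  0.03  0.24 -1.76]
t 2.18 pos [0.4133 0.0215 0.0958] yaw 2.06 tilt 0.14 F [ 0.3 -0.3  0.6] gap 0.0852
(np.float64(0.488), np.float64(0.025), 0.082, 2.05) [ 0.0748 -0.0008  0.0136] [0.0004 0.0024 0.0002]
(np.float64(0.488), np.float64(0.025), 0.09, 2.05) [ 0.0748 -0.0008  0.0056] [0.0004 0.0024 0.0002]
(np.float64(0.4141), np.float64(0.0223), 0.09, 2.05) [ 0.0008 -0.0007  0.0058] [0.0004 0.0024 0.0002]
```

>>> {"name": "drive_tool", "arguments": {"increments": [{"dx":0.03,"dy":-0.001,"dz":0.004,"rx":0,"ry":0,"rz":0,"jaw":1},{"dx":0.055,"dy":-0.001,"dz":0.008,"rx":0,"ry":0,"rz":0,"jaw":1},{"dx":0.0745,"dy":-0.001,"dz":0.0138,"rx":0,"ry":0,"rz":0,"jaw":1},{"dx":0.0745,"dy":-0.001,"dz":0.0138,"rx":0,"ry":0,"rz":0,"jaw":1},{"dx":0.0745,"dy":-0.001,"dz":0.0138,"rx":0,"ry":0,"rz":0,"jaw":0.6},{"dx":0.0745,"dy":-0.001,"dz":0.0138,"rx":0,"ry":0,"rz":0,"jaw":0.45},{"dx":0.0745,"dy":-0.001,"dz":0.0138,"rx":0,"ry":0,"rz":0,"jaw":0.3},{"dx":0.0745,"dy":-0.001,"dz":0.0138,"rx":0,"ry":0,"rz":0,"jaw":0.1},{"dx":0.0745,"dy":-0.001,"dz":0.0138,"rx":0,"ry":0,"rz":0,"jaw":0},{"dx":0.0745,"dy":-0.001,"dz":0.0138,"rx":0,"ry":0,"rz":0,"jaw":0},{"dx":0.0745,"dy":-0.001,"dz":0.0138,"rx":0,"ry":0,"rz":0,"jaw":0},{"dx":0.0745,"dy":-0.001,"dz":0.0138,"rx":0,"ry":0,"rz":0,"jaw":0},{"dx":0.0745,"dy":-0.001,"dz":0.0138,"rx":0,"ry":0,"rz":0,"jaw":0}]}}

```text
time_s: 3.27
ee_pos: [0.488, 0.0251, 0.0831]
ee_rot: [0.0, 1.0, 0.018, 0.0]
force: [-1.1, -1.6, 8.5]
finger_gap: 0.0266
gripper_force: 58.4
```

Run:
```python
from h import *
inc(); s=snap('scene','c');a=cv2.imread('pics/c.png');cv2.imwrite('pics/c2.png',cv2.resize(a[130:300,200:360],(640,600*68//64),interpolation=3)[:600])
```

```text
t 3.27 pos [0.488  0.0251 0.0831] yaw 2.05 tilt 0.02 F [-1.1 -1.6  8.5] gap 0.0266
```

View pics/c2.png

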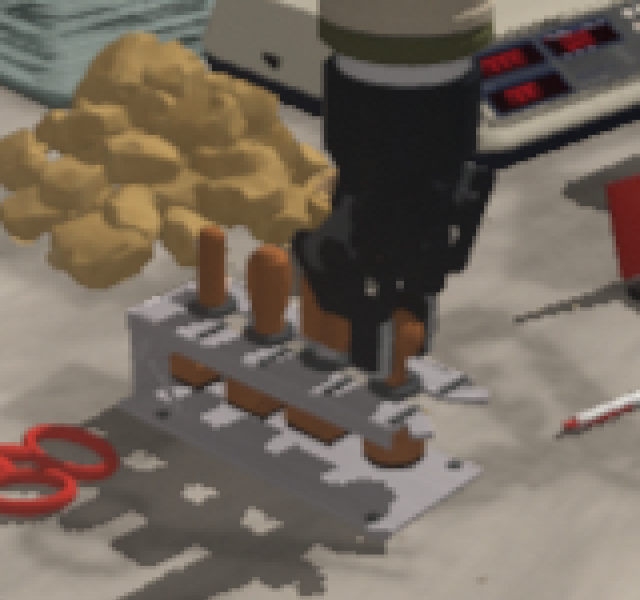

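The jaws hold the ball handle, at about (400,350), with the neighbours untouched. The 26.6 mm gap and the 58 N grip are plausible. Raising it 9 mm.

>>> {"name": "drive_tool", "arguments": {"increments": [{"dx":0,"dy":0,"dz":-0.002,"rx":0,"ry":0,"rz":0,"jaw":0},{"dx":0,"dy":0,"dz":-0.005,"rx":0,"ry":0,"rz":0,"jaw":0},{"dx":0,"dy":0,"dz":-0.008,"rx":0,"ry":0,"rz":0,"jaw":0},{"dx":0,"dy":0,"dz":-0.009,"rx":0,"ry":0,"rz":0,"jaw":0},{"dx":0,"dy":0,"dz":-0.009,"rx":0,"ry":0,"rz":0,"jaw":0}]}}

```text
time_s: 3.73
ee_pos: [0.4884, 0.0253, 0.0918]
ee_rot: [-0.0, 1.0, 0.018, 0.0]
force: [-0.2, 0.3, -0.6]
finger_gap: 0.0259
gripper_force: 58.9
```

Run:
```python
from h import *
inc(rail(-.068,.091),rail(-.100,.091),rail(-.144,.091),(.44,.16,.12,2.05)); s=snap('scene','d');a=cv2.imread('pics/d.png');cv2.imwrite('pics/d2.png',cv2.resize(a[180:280,230:330],(600,600),interpolation=3)[:600])
```

```text
t 3.73 pos [0.4884 0.0253 0.0918] yaw 2.05 tilt 0.03 F [-0.2  0.3 -0.6] gap 0.0259
(np.float64(0.488), np.float64(0.025), 0.091, 2.05) [-0.0004  0.0003  0.0008] [-0.0001 -0.0005  0.0001]
(np.float64(0.4561), np.float64(0.0238), 0.091, 2.05) [-0.0323  0.0003  0.0008] [-0.0001 -0.0005  0.0001]
(np.float64(0.4121), np.float64(0.0222), 0.091, 2.05) [-0.0764  0.0003  0.0008] [-0.0001 -0.0005  0.0001]
(0.44, 0.16, 0.12, 2.05) [-0.0435 -0.1364 -0.0282] [-0.0001 -0.0005  0.0001]
```

View pics/d2.png

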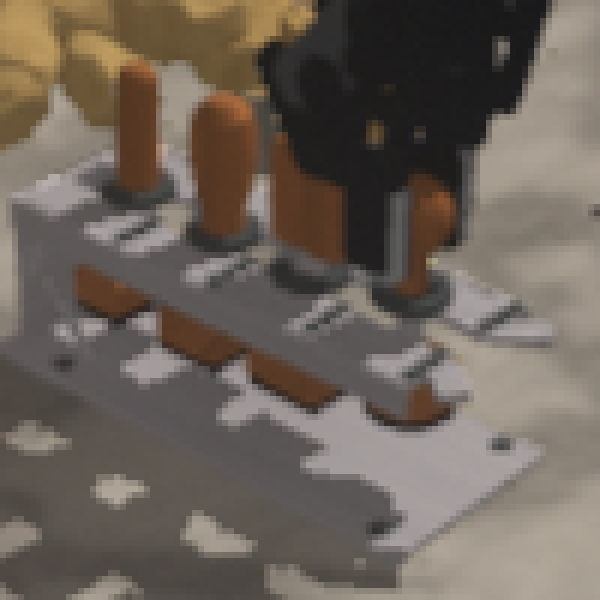

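The ball is raised, its collar at (410,295) clear of the tongues, and it hangs upright. Sliding it out.

>>> {"name": "drive_tool", "arguments": {"increments": [{"dx":-0.005,"dy":0.0002,"dz":0,"rx":0,"ry":0,"rz":0,"jaw":0},{"dx":-0.014,"dy":0.0002,"dz":0,"rx":0,"ry":0,"rz":0,"jaw":0},{"dx":-0.024,"dy":0.0002,"dz":0,"rx":0,"ry":0,"rz":0,"jaw":0},{"dx":-0.034,"dy":0.0002,"dz":0,"rx":0,"ry":0,"rz":0,"jaw":0},{"dx":-0.044,"dy":0.0002,"dz":0,"rx":0,"ry":0,"rz":0,"jaw":0},{"dx":-0.054,"dy":0.0002,"dz":0,"rx":0,"ry":0,"rz":0,"jaw":0},{"dx":-0.064,"dy":0.0002,"dz":0,"rx":0,"ry":0,"rz":0,"jaw":0},{"dx":-0.072,"dy":0.0002,"dz":0,"rx":0,"ry":0,"rz":0,"jaw":0},{"dx":-0.0764,"dy":0.0002,"dz":0,"rx":0,"ry":0,"rz":0,"jaw":0},{"dx":-0.0764,"dy":0.0002,"dz":0,"rx":0,"ry":0,"rz":0,"jaw":0},{"dx":-0.0764,"dy":0.0002,"dz":0,"rx":0,"ry":0,"rz":0,"jaw":0}]}}

```text
time_s: 4.7
ee_pos: [0.4122, 0.0224, 0.0915]
ee_rot: [-0.0, 1.0, 0.018, 0.0]
force: [0.5, 0.4, -0.3]
finger_gap: 0.0261
gripper_force: 58.9
```

Run:
```python
from h import *
inc((.4121,.0222,.14,2.05),(.45,.27,.14,2.05),(.445,.275,.07,2.05)); s=snap('scene','e');a=cv2.imread('pics/e.png');cv2.imwrite('pics/e2.png',cv2.resize(a[170:290,230:390],(800,600),interpolation=3))
```

```text
t 4.7 pos [0.4122 0.0224 0.0915] yaw 2.06 tilt 0.03 F [ 0.5  0.4 -0.3] gap 0.0261
(0.4121, 0.0222, 0.14, 2.05) [-0.0001  0.0002 -0.0485] [-0.0001 -0.0004  0.0002]
(0.45, 0.27, 0.14, 2.05) [ 0.0467 -0.2461 -0.0484] [-0.0001 -0.0004  0.0002]
(0.445, 0.275, 0.07, 2.05) [ 0.0419 -0.2513  0.0216] [-0.0001 -0.0004  0.0002]
```

View pics/e2.png

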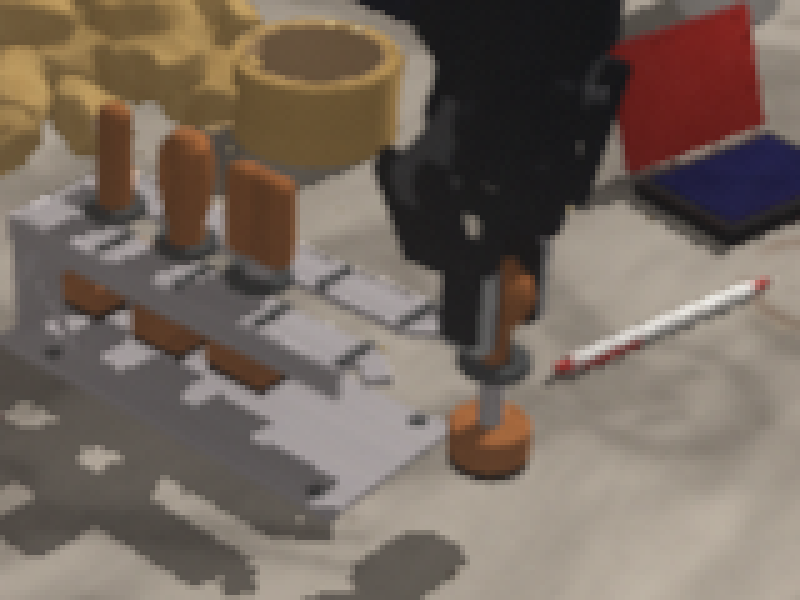

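The ball stamp is fully outside the rail, upright in the jaws with its mount at (490,440). Carrying it to the near half of the tray.

>>> {"name": "drive_tool", "arguments": {"increments": [{"dx":0,"dy":0,"dz":-0.015,"rx":0,"ry":0,"rz":0,"jaw":0},{"dx":0,"dy":0,"dz":-0.035,"rx":0,"ry":0,"rz":0,"jaw":0},{"dx":0.002,"dy":-0.015,"dz":-0.05,"rx":0,"ry":0,"rz":0,"jaw":0},{"dx":0.004,"dy":-0.04,"dz":-0.05,"rx":0,"ry":0,"rz":0,"jaw":0},{"dx":0.007,"dy":-0.07,"dz":-0.05,"rx":0,"ry":0,"rz":0,"jaw":0},{"dx":0.01,"dy":-0.1,"dz":-0.05,"rx":0,"ry":0,"rz":0,"jaw":0},{"dx":0.013,"dy":-0.13,"dz":-0.05,"rx":0,"ry":0,"rz":0,"jaw":0},{"dx":0.016,"dy":-0.16,"dz":-0.05,"rx":0,"ry":0,"rz":0,"jaw":0},{"dx":0.019,"dy":-0.19,"dz":-0.05,"rx":0,"ry":0,"rz":0,"jaw":0},{"dx":0.022,"dy":-0.22,"dz":-0.05,"rx":0,"ry":0,"rz":0,"jaw":0},{"dx":0.024,"dy":-0.245,"dz":-0.05,"rx":0,"ry":0,"rz":0,"jaw":0},{"dx":0.024,"dy":-0.2575,"dz":-0.045,"rx":0,"ry":0,"rz":0,"jaw":0},{"dx":0.024,"dy":-0.2575,"dz":-0.025,"rx":0,"ry":0,"rz":0,"jaw":0},{"dx":0.024,"dy":-0.2575,"dz":-0.005,"rx":0,"ry":0,"rz":0,"jaw":0},{"dx":0.024,"dy":-0.2575,"dz":0.012,"rx":0,"ry":0,"rz":0,"jaw":0},{"dx":0.024,"dy":-0.2575,"dz":0.022,"rx":0,"ry":0,"rz":0,"jaw":0},{"dx":0.024,"dy":-0.2575,"dz":0.025,"rx":0,"ry":0,"rz":0,"jaw":0},{"dx":0.024,"dy":-0.2575,"dz":0.025,"rx":0,"ry":0,"rz":0,"jaw":0}]}}

```text
time_s: 6.25
ee_pos: [0.4266, 0.2798, 0.0658]
ee_rot: [0.001, 1.0, 0.018, -0.001]
force: [0.1, 0.4, -0.5]
finger_gap: 0.0261
gripper_force: 59.1
```

>>> {"name": "drive_tool", "arguments": {"increments": [{"dx":0,"dy":0,"dz":0.001,"rx":0,"ry":0,"rz":0,"jaw":0},{"dx":0,"dy":0,"dz":0.002,"rx":0,"ry":0,"rz":0,"jaw":0},{"dx":0,"dy":0,"dz":0.003,"rx":0,"ry":0,"rz":0,"jaw":0},{"dx":0,"dy":0,"dz":0.003,"rx":0,"ry":0,"rz":0,"jaw":0}]}}

```text
time_s: 6.58
ee_pos: [0.4269, 0.2806, 0.0639]
ee_rot: [-0.0, 1.0, 0.018, 0.0]
force: [1.2, -0.1, -0.4]
finger_gap: 0.0261
gripper_force: 59.1
```

Run:
```python
from h import *
inc(); s=snap('scene','f');a=cv2.imread('pics/f.png');cv2.imwrite('pics/f2.png',cv2.resize(a[220:380,120:320],(750,600),interpolation=3))
```

```text
t 6.58 pos [0.4269 0.2806 0.0639] yaw 2.05 tilt 0.05 F [ 1.2 -0.1 -0.4] gap 0.0261
```

View pics/f2.png

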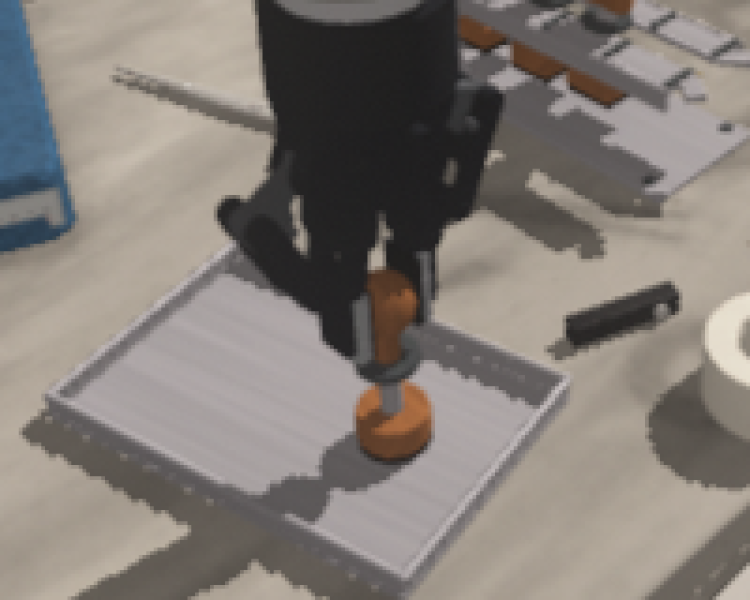

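The stamp is upright just over the tray floor, with its mount at (393,420) well inside the rim. Lowering to contact.

>>> {"name": "drive_tool", "arguments": {"increments": [{"dx":0,"dy":0,"dz":0.0007,"rx":0,"ry":0,"rz":0,"jaw":0},{"dx":0,"dy":0,"dz":0.0014,"rx":0,"ry":0,"rz":0,"jaw":0},{"dx":0,"dy":0,"dz":0.0014,"rx":0,"ry":0,"rz":0,"jaw":0}]}}

```text
time_s: 6.88
ee_pos: [0.4272, 0.2806, 0.0626]
ee_rot: [-0.0, 1.0, 0.018, 0.001]
force: [-1.1, -0.6, 7.8]
finger_gap: 0.0262
gripper_force: 59.9
```

>>> {"name": "drive_tool", "arguments": {"increments": [{"dx":0,"dy":0,"dz":0.0007,"rx":0,"ry":0,"rz":0,"jaw":0},{"dx":0,"dy":0,"dz":0.001,"rx":0,"ry":0,"rz":0,"jaw":0},{"dx":0,"dy":0,"dz":0.001,"rx":0,"ry":0,"rz":0,"jaw":0}]}}

```text
time_s: 7.13
ee_pos: [0.4275, 0.2806, 0.0625]
ee_rot: [-0.001, 1.0, 0.018, 0.001]
force: [-1.0, -2.1, 19.2]
finger_gap: 0.0263
gripper_force: 61.0
```

>>> {"name": "drive_tool", "arguments": {"increments": [{"dx":0,"dy":0,"dz":-0.001,"rx":0,"ry":0,"rz":0,"jaw":0},{"dx":0,"dy":0,"dz":-0.001,"rx":0,"ry":0,"rz":0,"jaw":0.32},{"dx":0,"dy":0,"dz":-0.001,"rx":0,"ry":0,"rz":0,"jaw":0.4},{"dx":0,"dy":0,"dz":-0.001,"rx":0,"ry":0,"rz":0,"jaw":0.6},{"dx":0,"dy":0,"dz":-0.001,"rx":0,"ry":0,"rz":0,"jaw":0.8},{"dx":0,"dy":0,"dz":-0.001,"rx":0,"ry":0,"rz":0,"jaw":1},{"dx":0,"dy":0,"dz":-0.001,"rx":0,"ry":0,"rz":0,"jaw":1}]}}

```text
time_s: 7.72
ee_pos: [0.4266, 0.2805, 0.0619]
ee_rot: [0.0, 1.0, 0.018, -0.0]
force: [0.7, 0.7, 0.2]
finger_gap: 0.0802
gripper_force: 0.0
```

>>> {"name": "drive_tool", "arguments": {"increments": [{"dx":0,"dy":0,"dz":-0.01,"rx":0,"ry":0,"rz":0,"jaw":1},{"dx":0,"dy":0,"dz":-0.03,"rx":0,"ry":0,"rz":0,"jaw":1},{"dx":0,"dy":0,"dz":-0.06,"rx":0,"ry":0,"rz":0,"jaw":1},{"dx":0,"dy":0,"dz":-0.08,"rx":0,"ry":0,"rz":0,"jaw":1},{"dx":0,"dy":0,"dz":-0.1,"rx":0,"ry":0,"rz":0,"jaw":1},{"dx":0,"dy":0,"dz":-0.1,"rx":0,"ry":0,"rz":0,"jaw":1}]}}

```text
time_s: 8.22
ee_pos: [0.428, 0.2813, 0.1661]
ee_rot: [-0.002, 1.0, 0.018, 0.002]
force: [0.7, -0.8, -0.2]
finger_gap: 0.0851
gripper_force: 0.0
```

```bash
cat >> h.py <<'E'
def comps(s,z0=.08,z1=.14,box=(.38,.68,-.36,.36)):
    W=cloud(s);M=((W[...,2]>z0)&(W[...,2]<z1)&(W[...,0]>box[0])&(W[...,0]<box[1])&(W[...,1]>box[2])&(W[...,1]<box[3])).astype(np.uint8)
    n,l,st,c=cv2.connectedComponentsWithStats(M)
    for i in range(1,n):
        Q=W[l==i]
        if len(Q)>15: print(len(Q),c[i].round(0),((Q.min(0)+Q.max(0))/2).round(4),'ext',(Q.max(0)-Q.min(0)).round(3),'top',Q[:,2].max().round(4))
E
python3 - <<'E'
from h import *
s=snap('scene','g');comps(s)
inc((.488,.0252,.18,2.05),(.5305,.0265,.18,2.05),(.5305,.0265,.083,2.05))
E
```

```text
203 [267. 205.] [0.5733 0.0282 0.1038] ext [0.024 0.025 0.047] top 0.1273
275 [282. 212.] [0.5322 0.0276 0.1015] ext [0.035 0.016 0.042] top 0.1226
232 [223. 299.] [0.4246 0.2789 0.0888] ext [0.024 0.027 0.017] top 0.0973
t 8.27 pos [0.4275 0.2811 0.1645] yaw 2.04 tilt 0.24 F [1.  0.5 0.2] gap 0.0852
(0.488, 0.0252, 0.18, 2.05) [ 0.0514  0.2578 -0.016 ] [-0.0025 -0.0033 -0.0001]
(0.5305, 0.0265, 0.18, 2.05) [ 0.0939  0.258  -0.0159] [-0.0025 -0.0033 -0.0001]
(0.5305, 0.0265, 0.083, 2.05) [0.0936 0.2583 0.0811] [-0.0025 -0.0033 -0.0001]
```

The ball stands upright on the tray at about (0.425, 0.280) with its top at 97 mm. Next is the flat stamp.

>>> {"name": "drive_tool", "arguments": {"increments": [{"dx":0.01,"dy":0.025,"dz":-0.01,"rx":0,"ry":0,"rz":0,"jaw":1},{"dx":0.022,"dy":0.06,"dz":-0.016,"rx":0,"ry":0,"rz":0,"jaw":1},{"dx":0.035,"dy":0.095,"dz":-0.016,"rx":0,"ry":0,"rz":0,"jaw":1},{"dx":0.05,"dy":0.135,"dz":-0.016,"rx":0,"ry":0,"rz":0,"jaw":1},{"dx":0.065,"dy":0.175,"dz":-0.016,"rx":0,"ry":0,"rz":0,"jaw":1},{"dx":0.08,"dy":0.215,"dz":-0.016,"rx":0,"ry":0,"rz":0,"jaw":1},{"dx":0.09,"dy":0.245,"dz":-0.016,"rx":0,"ry":0,"rz":0,"jaw":1},{"dx":0.094,"dy":0.258,"dz":0.0,"rx":0,"ry":0,"rz":0,"jaw":1},{"dx":0.094,"dy":0.258,"dz":0.015,"rx":0,"ry":0,"rz":0,"jaw":1},{"dx":0.094,"dy":0.258,"dz":0.015,"rx":0,"ry":0,"rz":0,"jaw":1},{"dx":0.094,"dy":0.258,"dz":0.015,"rx":0,"ry":0,"rz":0,"jaw":1}]}}

```text
time_s: 9.18
ee_pos: [0.5289, 0.026, 0.1462]
ee_rot: [0.0, 1.0, 0.018, -0.001]
force: [0.8, 0.3, 0.0]
finger_gap: 0.0853
gripper_force: 0.0
```

Run:
```python
from h import *
inc((.531,.0265,.083,2.05))
```

```text
t 9.18 pos [0.5289 0.026  0.1462] yaw 2.04 tilt 0.17 F [0.8 0.3 0. ] gap 0.0853
(0.531, 0.0265, 0.083, 2.05) [ 0.0023 -0.0004  0.0632] [ 0.0001  0.003  -0.0002]
```

>>> {"name": "drive_tool", "arguments": {"increments": [{"dx":0.0015,"dy":-0.0003,"dz":0.02,"rx":0,"ry":0,"rz":0,"jaw":1},{"dx":0.0015,"dy":-0.0003,"dz":0.045,"rx":0,"ry":0,"rz":0,"jaw":1},{"dx":0.0015,"dy":-0.0003,"dz":0.058,"rx":0,"ry":0,"rz":0,"jaw":1},{"dx":0.0015,"dy":-0.0003,"dz":0.063,"rx":0,"ry":0,"rz":0,"jaw":1},{"dx":0.0015,"dy":-0.0003,"dz":0.063,"rx":0,"ry":0,"rz":0,"jaw":0.7},{"dx":0.0015,"dy":-0.0003,"dz":0.063,"rx":0,"ry":0,"rz":0,"jaw":0.45},{"dx":0.0015,"dy":-0.0003,"dz":0.063,"rx":0,"ry":0,"rz":0,"jaw":0.3},{"dx":0.0015,"dy":-0.0003,"dz":0.063,"rx":0,"ry":0,"rz":0,"jaw":0.15},{"dx":0.0015,"dy":-0.0003,"dz":0.063,"rx":0,"ry":0,"rz":0,"jaw":0},{"dx":0.0015,"dy":-0.0003,"dz":0.063,"rx":0,"ry":0,"rz":0,"jaw":0},{"dx":0.0015,"dy":-0.0003,"dz":0.063,"rx":0,"ry":0,"rz":0,"jaw":0},{"dx":0.0015,"dy":-0.0003,"dz":0.063,"rx":0,"ry":0,"rz":0,"jaw":0},{"dx":0.0015,"dy":-0.0003,"dz":0.063,"rx":0,"ry":0,"rz":0,"jaw":0}]}}

```text
time_s: 10.27
ee_pos: [0.5317, 0.0264, 0.0847]
ee_rot: [-0.0, 1.0, 0.018, 0.0]
force: [0.3, 0.0, 7.3]
finger_gap: 0.0131
gripper_force: 61.0
```

>>> {"name": "drive_tool", "arguments": {"increments": [{"dx":0,"dy":0,"dz":-0.002,"rx":0,"ry":0,"rz":0,"jaw":0},{"dx":0,"dy":0,"dz":-0.005,"rx":0,"ry":0,"rz":0,"jaw":0},{"dx":0,"dy":0,"dz":-0.008,"rx":0,"ry":0,"rz":0,"jaw":0},{"dx":0,"dy":0,"dz":-0.0095,"rx":0,"ry":0,"rz":0,"jaw":0},{"dx":0,"dy":0,"dz":-0.0095,"rx":0,"ry":0,"rz":0,"jaw":0}]}}

```text
time_s: 10.68
ee_pos: [0.5315, 0.0263, 0.094]
ee_rot: [-0.0, 1.0, 0.018, 0.0]
force: [0.2, -0.1, -1.0]
finger_gap: 0.0135
gripper_force: 59.9
```

Run:
```python
from h import *
inc(rail(-.144,.092)); s=snap('scene','i');a=cv2.imread('pics/i.png');cv2.imwrite('pics/i2.png',cv2.resize(a[180:280,230:330],(600,600),interpolation=3)[:600])
```

```text
t 10.68 pos [0.5315 0.0263 0.094 ] yaw 2.05 tilt 0.03 F [ 0.2 -0.1 -1. ] gap 0.0135
(np.float64(0.4121), np.float64(0.0222), 0.092, 2.05) [-1.195e-01 -1.000e-04  1.900e-03] [-0.     -0.0005 -0.    ]
```

View pics/i2.png

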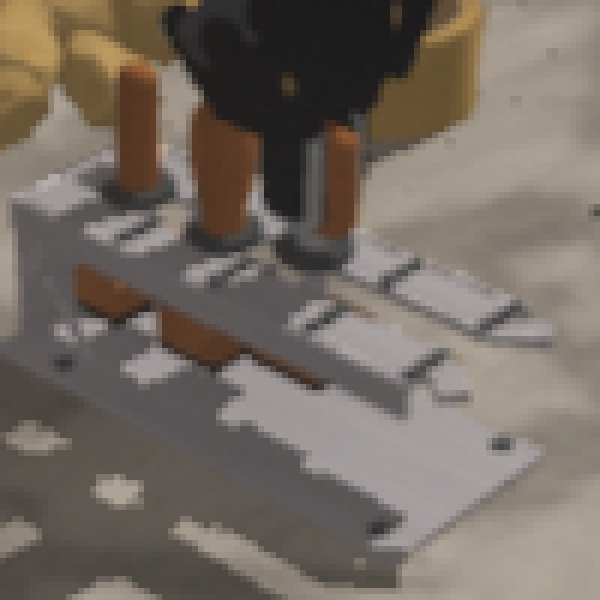

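The flat stamp is raised, its collar at (315,250), and still upright. Sliding it out.

>>> {"name": "drive_tool", "arguments": {"increments": [{"dx":-0.005,"dy":0,"dz":0,"rx":0,"ry":0,"rz":0,"jaw":0},{"dx":-0.015,"dy":0,"dz":0,"rx":0,"ry":0,"rz":0,"jaw":0},{"dx":-0.027,"dy":0,"dz":0,"rx":0,"ry":0,"rz":0,"jaw":0},{"dx":-0.039,"dy":0,"dz":0,"rx":0,"ry":0,"rz":0,"jaw":0},{"dx":-0.051,"dy":0,"dz":0,"rx":0,"ry":0,"rz":0,"jaw":0},{"dx":-0.063,"dy":0,"dz":0,"rx":0,"ry":0,"rz":0,"jaw":0},{"dx":-0.075,"dy":0,"dz":0,"rx":0,"ry":0,"rz":0,"jaw":0},{"dx":-0.087,"dy":0,"dz":0,"rx":0,"ry":0,"rz":0,"jaw":0},{"dx":-0.099,"dy":0,"dz":0,"rx":0,"ry":0,"rz":0,"jaw":0},{"dx":-0.109,"dy":0,"dz":0,"rx":0,"ry":0,"rz":0,"jaw":0},{"dx":-0.117,"dy":0,"dz":0,"rx":0,"ry":0,"rz":0,"jaw":0},{"dx":-0.1195,"dy":0,"dz":0,"rx":0,"ry":0,"rz":0,"jaw":0},{"dx":-0.1195,"dy":0,"dz":0,"rx":0,"ry":0,"rz":0,"jaw":0}]}}

```text
time_s: 11.82
ee_pos: [0.4113, 0.0221, 0.0936]
ee_rot: [0.0, 1.0, 0.018, -0.0]
force: [0.6, -0.1, -0.4]
finger_gap: 0.0136
gripper_force: 59.9
```

Run:
```python
from h import *
inc((.43,.04,.24,2.05),(.515,.3015,.24,2.05),(.515,.3015,.069,2.05))
```

```text
t 11.82 pos [0.4113 0.0221 0.0936] yaw 2.06 tilt 0.03 F [ 0.6 -0.1 -0.4] gap 0.0136
(0.43, 0.04, 0.24, 2.05) [ 0.0193 -0.0172 -0.1464] [0.0001 0.0005 0.0002]
(0.515, 0.3015, 0.24, 2.05) [ 0.1137 -0.2755 -0.1465] [0.0001 0.0005 0.0002]
(0.515, 0.3015, 0.069, 2.05) [ 0.1137 -0.2755  0.0245] [0.0001 0.0005 0.0002]
```

>>> {"name": "drive_tool", "arguments": {"increments": [{"dx":0,"dy":0,"dz":-0.02,"rx":0,"ry":0,"rz":0,"jaw":0},{"dx":0,"dy":0,"dz":-0.05,"rx":0,"ry":0,"rz":0,"jaw":0},{"dx":0.002,"dy":-0.015,"dz":-0.075,"rx":0,"ry":0,"rz":0,"jaw":0},{"dx":0.01,"dy":-0.04,"dz":-0.08,"rx":0,"ry":0,"rz":0,"jaw":0},{"dx":0.022,"dy":-0.07,"dz":-0.08,"rx":0,"ry":0,"rz":0,"jaw":0},{"dx":0.034,"dy":-0.1,"dz":-0.08,"rx":0,"ry":0,"rz":0,"jaw":0},{"dx":0.047,"dy":-0.13,"dz":-0.08,"rx":0,"ry":0,"rz":0,"jaw":0},{"dx":0.06,"dy":-0.16,"dz":-0.08,"rx":0,"ry":0,"rz":0,"jaw":0},{"dx":0.074,"dy":-0.19,"dz":-0.08,"rx":0,"ry":0,"rz":0,"jaw":0},{"dx":0.088,"dy":-0.22,"dz":-0.08,"rx":0,"ry":0,"rz":0,"jaw":0},{"dx":0.1,"dy":-0.248,"dz":-0.075,"rx":0,"ry":0,"rz":0,"jaw":0},{"dx":0.11,"dy":-0.268,"dz":-0.06,"rx":0,"ry":0,"rz":0,"jaw":0},{"dx":0.1137,"dy":-0.2755,"dz":-0.035,"rx":0,"ry":0,"rz":0,"jaw":0},{"dx":0.1137,"dy":-0.2755,"dz":-0.01,"rx":0,"ry":0,"rz":0,"jaw":0},{"dx":0.1137,"dy":-0.2755,"dz":0.01,"rx":0,"ry":0,"rz":0,"jaw":0},{"dx":0.1137,"dy":-0.2755,"dz":0.021,"rx":0,"ry":0,"rz":0,"jaw":0},{"dx":0.1137,"dy":-0.2755,"dz":0.026,"rx":0,"ry":0,"rz":0,"jaw":0},{"dx":0.1137,"dy":-0.2755,"dz":0.0275,"rx":0,"ry":0,"rz":0,"jaw":0},{"dx":0.1137,"dy":-0.2755,"dz":0.0275,"rx":0,"ry":0,"rz":0,"jaw":0}]}}

```text
time_s: 13.4
ee_pos: [0.5161, 0.3015, 0.0664]
ee_rot: [-0.0, 1.0, 0.018, 0.0]
force: [0.2, -0.4, -0.5]
finger_gap: 0.0131
gripper_force: 60.0
```

>>> {"name": "drive_tool", "arguments": {"increments": [{"dx":0,"dy":0,"dz":0.001,"rx":0,"ry":0,"rz":0,"jaw":0},{"dx":0,"dy":0,"dz":0.0018,"rx":0,"ry":0,"rz":0,"jaw":0},{"dx":0,"dy":0,"dz":0.0018,"rx":0,"ry":0,"rz":0,"jaw":0}]}}

```text
time_s: 13.65
ee_pos: [0.5161, 0.3017, 0.0651]
ee_rot: [-0.0, 1.0, 0.018, 0.001]
force: [-0.7, 0.0, -0.6]
finger_gap: 0.0133
gripper_force: 60.0
```

>>> {"name": "drive_tool", "arguments": {"increments": [{"dx":0,"dy":0,"dz":0.0007,"rx":0,"ry":0,"rz":0,"jaw":0},{"dx":0,"dy":0,"dz":0.0013,"rx":0,"ry":0,"rz":0,"jaw":0},{"dx":0,"dy":0,"dz":0.0013,"rx":0,"ry":0,"rz":0,"jaw":0}]}}

```text
time_s: 13.9
ee_pos: [0.516, 0.3018, 0.0642]
ee_rot: [-0.0, 1.0, 0.018, 0.001]
force: [-1.7, -0.9, 10.1]
finger_gap: 0.013
gripper_force: 61.6
```

Contact is at the expected height. Releasing and rising.

>>> {"name": "drive_tool", "arguments": {"increments": [{"dx":0,"dy":0,"dz":-0.0005,"rx":0,"ry":0,"rz":0,"jaw":0},{"dx":0,"dy":0,"dz":-0.0005,"rx":0,"ry":0,"rz":0,"jaw":0.18},{"dx":0,"dy":0,"dz":-0.0005,"rx":0,"ry":0,"rz":0,"jaw":0.25},{"dx":0,"dy":0,"dz":-0.0005,"rx":0,"ry":0,"rz":0,"jaw":0.5},{"dx":0,"dy":0,"dz":-0.0005,"rx":0,"ry":0,"rz":0,"jaw":0.7},{"dx":0,"dy":0,"dz":-0.0005,"rx":0,"ry":0,"rz":0,"jaw":0.8},{"dx":0,"dy":0,"dz":-0.0005,"rx":0,"ry":0,"rz":0,"jaw":0.8},{"dx":0,"dy":0,"dz":-0.01,"rx":0,"ry":0,"rz":0,"jaw":0.8},{"dx":0,"dy":0,"dz":-0.03,"rx":0,"ry":0,"rz":0,"jaw":0.8},{"dx":0,"dy":0,"dz":-0.06,"rx":0,"ry":0,"rz":0,"jaw":0.9},{"dx":0,"dy":0,"dz":-0.09,"rx":0,"ry":0,"rz":0,"jaw":1},{"dx":0,"dy":0,"dz":-0.11,"rx":0,"ry":0,"rz":0,"jaw":1},{"dx":0,"dy":0,"dz":-0.11,"rx":0,"ry":0,"rz":0,"jaw":1}]}}

```text
time_s: 14.98
ee_pos: [0.5176, 0.3025, 0.1779]
ee_rot: [-0.002, 1.0, 0.018, 0.003]
force: [0.0, 0.4, 0.0]
finger_gap: 0.0858
gripper_force: 0.0
```

Run:
```python
from h import *
s=snap('scene','j');comps(s)
inc((.574,.0279,.15,2.05),(.574,.0279,.083,2.05))
```

```text
131 [253. 199.] [0.62   0.0299 0.1023] ext [0.014 0.016 0.044] top 0.1244
205 [267. 205.] [0.5735 0.0282 0.1039] ext [0.023 0.023 0.048] top 0.1278
240 [177. 278.] [0.5155 0.3016 0.0918] ext [0.034 0.014 0.023] top 0.1035
231 [223. 299.] [0.424  0.2783 0.0883] ext [0.025 0.027 0.016] top 0.0965
t 15.03 pos [0.5168 0.3021 0.1758] yaw 2.05 tilt 0.27 F [0.6 0.2 0.2] gap 0.0854
(0.574, 0.0279, 0.15, 2.05) [0.0473 0.2762 0.0253] [-0.0026 -0.0039 -0.0001]
(0.574, 0.0279, 0.083, 2.05) [0.047  0.2763 0.0923] [-0.0026 -0.0039 -0.0001]
```

>>> {"name": "drive_tool", "arguments": {"increments": [{"dx":0.005,"dy":0.02,"dz":0,"rx":0,"ry":0,"rz":0,"jaw":1},{"dx":0.01,"dy":0.055,"dz":0,"rx":0,"ry":0,"rz":0,"jaw":1},{"dx":0.016,"dy":0.095,"dz":0,"rx":0,"ry":0,"rz":0,"jaw":1},{"dx":0.023,"dy":0.135,"dz":0,"rx":0,"ry":0,"rz":0,"jaw":1},{"dx":0.03,"dy":0.175,"dz":0,"rx":0,"ry":0,"rz":0,"jaw":1},{"dx":0.037,"dy":0.215,"dz":0,"rx":0,"ry":0,"rz":0,"jaw":1},{"dx":0.043,"dy":0.25,"dz":0,"rx":0,"ry":0,"rz":0,"jaw":1},{"dx":0.0468,"dy":0.27,"dz":0.005,"rx":0,"ry":0,"rz":0,"jaw":1},{"dx":0.0468,"dy":0.2762,"dz":0.015,"rx":0,"ry":0,"rz":0,"jaw":1},{"dx":0.0468,"dy":0.2762,"dz":0.025,"rx":0,"ry":0,"rz":0,"jaw":1},{"dx":0.0468,"dy":0.2762,"dz":0.025,"rx":0,"ry":0,"rz":0,"jaw":1},{"dx":0.0468,"dy":0.2762,"dz":0.025,"rx":0,"ry":0,"rz":0,"jaw":1}]}}

```text
time_s: 16.03
ee_pos: [0.5714, 0.0291, 0.1467]
ee_rot: [-0.0, 1.0, 0.019, -0.001]
force: [0.4, -0.4, 0.1]
finger_gap: 0.0853
gripper_force: 0.0
```

Run:
```python
from h import *
inc((.574,.028,.083,2.05))
```

```text
t 16.03 pos [0.5714 0.0291 0.1467] yaw 2.18 tilt 0.16 F [ 0.4 -0.4  0.1] gap 0.0853
(0.574, 0.028, 0.083, 2.05) [0.0028 0.0012 0.0637] [-0.0007  0.0027  0.0023]
```

>>> {"name": "drive_tool", "arguments": {"increments": [{"dx":0.0018,"dy":0.0006,"dz":0.02,"rx":0,"ry":0,"rz":0.001,"jaw":1},{"dx":0.0018,"dy":0.0006,"dz":0.045,"rx":0,"ry":0,"rz":0.001,"jaw":1},{"dx":0.0018,"dy":0.0006,"dz":0.058,"rx":0,"ry":0,"rz":0.001,"jaw":1},{"dx":0.0018,"dy":0.0006,"dz":0.0635,"rx":0,"ry":0,"rz":0.001,"jaw":1},{"dx":0.0018,"dy":0.0006,"dz":0.0635,"rx":0,"ry":0,"rz":0.001,"jaw":1},{"dx":0.0018,"dy":0.0006,"dz":0.0635,"rx":0,"ry":0,"rz":0.001,"jaw":1}]}}

```text
time_s: 16.53
ee_pos: [0.5743, 0.0277, 0.0848]
ee_rot: [-0.0, 1.0, 0.018, -0.0]
force: [-0.2, 0.4, -0.1]
finger_gap: 0.0854
gripper_force: 0.0
```

Run:
```python
from h import *
inc((.574,.028,.083,2.05))
```

```text
t 16.53 pos [0.5743 0.0277 0.0848] yaw 2.08 tilt 0.01 F [-0.2  0.4 -0.1] gap 0.0854
(0.574, 0.028, 0.083, 2.05) [-0.0003 -0.0003  0.0018] [-0.0002  0.0001  0.0005]
```

>>> {"name": "drive_tool", "arguments": {"increments": [{"dx":0,"dy":0,"dz":0.002,"rx":0,"ry":0,"rz":0,"jaw":0.6},{"dx":0,"dy":0,"dz":0.002,"rx":0,"ry":0,"rz":0,"jaw":0.45},{"dx":0,"dy":0,"dz":0.002,"rx":0,"ry":0,"rz":0,"jaw":0.3},{"dx":0,"dy":0,"dz":0.002,"rx":0,"ry":0,"rz":0,"jaw":0.1},{"dx":0,"dy":0,"dz":0.002,"rx":0,"ry":0,"rz":0,"jaw":0},{"dx":0,"dy":0,"dz":0.002,"rx":0,"ry":0,"rz":0,"jaw":0},{"dx":0,"dy":0,"dz":0.002,"rx":0,"ry":0,"rz":0,"jaw":0},{"dx":0,"dy":0,"dz":0.002,"rx":0,"ry":0,"rz":0,"jaw":0},{"dx":0,"dy":0,"dz":0.002,"rx":0,"ry":0,"rz":0,"jaw":0}]}}

```text
time_s: 17.28
ee_pos: [0.5745, 0.0269, 0.083]
ee_rot: [-0.0, 1.0, 0.017, 0.0]
force: [0.3, 2.0, 6.1]
finger_gap: 0.0237
gripper_force: 58.6
```

>>> {"name": "drive_tool", "arguments": {"increments": [{"dx":0,"dy":0,"dz":-0.002,"rx":0,"ry":0,"rz":0,"jaw":0},{"dx":0,"dy":0,"dz":-0.005,"rx":0,"ry":0,"rz":0,"jaw":0},{"dx":0,"dy":0,"dz":-0.008,"rx":0,"ry":0,"rz":0,"jaw":0},{"dx":0,"dy":0,"dz":-0.0095,"rx":0,"ry":0,"rz":0,"jaw":0},{"dx":0,"dy":0,"dz":-0.0095,"rx":0,"ry":0,"rz":0,"jaw":0}]}}

```text
time_s: 17.7
ee_pos: [0.5743, 0.0265, 0.0923]
ee_rot: [0.0, 1.0, 0.017, 0.0]
force: [-0.5, 0.4, -0.3]
finger_gap: 0.0236
gripper_force: 58.7
```

Run:
```python
from h import *
inc(rail(-.144,.092)); s=snap('scene','k');a=cv2.imread('pics/k.png');cv2.imwrite('pics/k2.png',cv2.resize(a[180:280,230:330],(600,600),interpolation=3)[:600])
```

```text
t 17.7 pos [0.5743 0.0265 0.0923] yaw 1.99 tilt 0.02 F [-0.5  0.4 -0.3] gap 0.0236
(np.float64(0.4121), np.float64(0.0222), 0.092, 2.05) [-0.1623 -0.0013  0.0003] [ 0.     -0.0004 -0.0011]
```

View pics/k2.png

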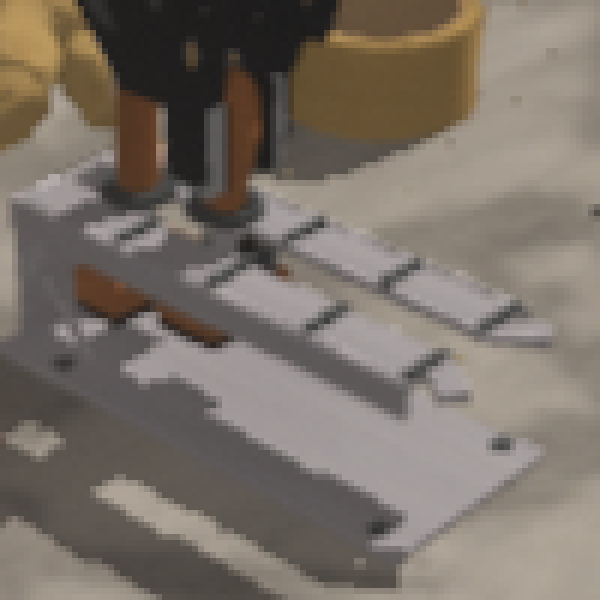

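The date stamp is raised, its collar at (230,210), clear and upright. Sliding it out with a 1 mm sideways correction.

>>> {"name": "drive_tool", "arguments": {"increments": [{"dx":-0.005,"dy":-0.0005,"dz":0,"rx":0,"ry":0,"rz":0,"jaw":0},{"dx":-0.015,"dy":-0.001,"dz":0,"rx":0,"ry":0,"rz":0,"jaw":0},{"dx":-0.026,"dy":-0.001,"dz":0,"rx":0,"ry":0,"rz":0,"jaw":0},{"dx":-0.038,"dy":-0.001,"dz":0,"rx":0,"ry":0,"rz":0,"jaw":0},{"dx":-0.05,"dy":-0.001,"dz":0,"rx":0,"ry":0,"rz":0,"jaw":0},{"dx":-0.062,"dy":-0.001,"dz":0,"rx":0,"ry":0,"rz":0,"jaw":0},{"dx":-0.074,"dy":-0.001,"dz":0,"rx":0,"ry":0,"rz":0,"jaw":0},{"dx":-0.086,"dy":-0.001,"dz":0,"rx":0,"ry":0,"rz":0,"jaw":0},{"dx":-0.098,"dy":-0.001,"dz":0,"rx":0,"ry":0,"rz":0,"jaw":0},{"dx":-0.11,"dy":-0.001,"dz":0,"rx":0,"ry":0,"rz":0,"jaw":0},{"dx":-0.122,"dy":-0.001,"dz":0,"rx":0,"ry":0,"rz":0,"jaw":0},{"dx":-0.134,"dy":-0.001,"dz":0,"rx":0,"ry":0,"rz":0,"jaw":0},{"dx":-0.146,"dy":-0.001,"dz":0,"rx":0,"ry":0,"rz":0,"jaw":0},{"dx":-0.156,"dy":-0.001,"dz":0,"rx":0,"ry":0,"rz":0,"jaw":0},{"dx":-0.162,"dy":-0.001,"dz":0,"rx":0,"ry":0,"rz":0,"jaw":0},{"dx":-0.1635,"dy":-0.001,"dz":0,"rx":0,"ry":0,"rz":0,"jaw":0},{"dx":-0.1635,"dy":-0.001,"dz":0,"rx":0,"ry":0,"rz":0,"jaw":0}]}}

```text
time_s: 19.17
ee_pos: [0.4104, 0.0219, 0.092]
ee_rot: [0.0, 1.0, 0.018, -0.0]
force: [0.2, 0.3, -1.1]
finger_gap: 0.0229
gripper_force: 58.7
```

Run:
```python
from h import *
inc((.484,-.304,.17,-11),(.484,-.304,.074,-11))
```

```text
t 19.17 pos [0.4104 0.0219 0.092 ] yaw 2.01 tilt 0.0 F [ 0.2  0.3 -1.1] gap 0.0229
(0.484, -0.304, 0.17, -11) [ 0.0621  0.3283 -0.078 ] [0.00e+00 1.00e-04 2.27e-01]
(0.484, -0.304, 0.074, -11) [0.0621 0.3283 0.018 ] [0.00e+00 1.00e-04 2.27e-01]
```

>>> {"name": "drive_tool", "arguments": {"increments": [{"dx":0,"dy":0,"dz":-0.02,"rx":0,"ry":0,"rz":0,"jaw":0},{"dx":0,"dy":0,"dz":-0.05,"rx":0,"ry":0,"rz":0,"jaw":0},{"dx":0.002,"dy":0.015,"dz":-0.075,"rx":0,"ry":0,"rz":0.02,"jaw":0},{"dx":0.006,"dy":0.04,"dz":-0.08,"rx":0,"ry":0,"rz":0.04,"jaw":0},{"dx":0.012,"dy":0.07,"dz":-0.08,"rx":0,"ry":0,"rz":0.06,"jaw":0},{"dx":0.018,"dy":0.1,"dz":-0.08,"rx":0,"ry":0,"rz":0.08,"jaw":0},{"dx":0.024,"dy":0.13,"dz":-0.08,"rx":0,"ry":0,"rz":0.1,"jaw":0},{"dx":0.03,"dy":0.16,"dz":-0.08,"rx":0,"ry":0,"rz":0.12,"jaw":0},{"dx":0.036,"dy":0.19,"dz":-0.08,"rx":0,"ry":0,"rz":0.14,"jaw":0},{"dx":0.042,"dy":0.22,"dz":-0.08,"rx":0,"ry":0,"rz":0.16,"jaw":0},{"dx":0.048,"dy":0.25,"dz":-0.08,"rx":0,"ry":0,"rz":0.18,"jaw":0},{"dx":0.054,"dy":0.28,"dz":-0.08,"rx":0,"ry":0,"rz":0.2,"jaw":0},{"dx":0.059,"dy":0.308,"dz":-0.08,"rx":0,"ry":0,"rz":0.22,"jaw":0},{"dx":0.062,"dy":0.323,"dz":-0.08,"rx":0,"ry":0,"rz":0.227,"jaw":0},{"dx":0.062,"dy":0.3285,"dz":-0.075,"rx":0,"ry":0,"rz":0.227,"jaw":0},{"dx":0.062,"dy":0.3285,"dz":-0.06,"rx":0,"ry":0,"rz":0.227,"jaw":0},{"dx":0.062,"dy":0.3285,"dz":-0.06,"rx":0,"ry":0,"rz":0.227,"jaw":0}]}}

```text
time_s: 20.58
ee_pos: [0.4831, -0.3027, 0.1497]
ee_rot: [-0.001, 0.995, -0.095, -0.002]
force: [-0.5, 0.8, -0.9]
finger_gap: 0.0231
gripper_force: 59.0
```

>>> {"name": "drive_tool", "arguments": {"increments": [{"dx":0,"dy":0,"dz":0.015,"rx":0,"ry":0,"rz":0,"jaw":0},{"dx":0,"dy":0,"dz":0.035,"rx":0,"ry":0,"rz":0,"jaw":0},{"dx":0,"dy":0,"dz":0.055,"rx":0,"ry":0,"rz":0,"jaw":0},{"dx":0,"dy":0,"dz":0.068,"rx":0,"ry":0,"rz":0,"jaw":0},{"dx":0,"dy":0,"dz":0.074,"rx":0,"ry":0,"rz":0,"jaw":0},{"dx":0,"dy":0,"dz":0.074,"rx":0,"ry":0,"rz":0,"jaw":0},{"dx":0,"dy":0,"dz":0.074,"rx":0,"ry":0,"rz":0,"jaw":0}]}}

```text
time_s: 21.17
ee_pos: [0.4843, -0.3035, 0.0783]
ee_rot: [-0.0, 0.995, -0.095, -0.0]
force: [0.6, 0.2, -0.2]
finger_gap: 0.0235
gripper_force: 59.0
```

Run:
```python
from h import *
inc((.484,-.3045,.07,-11)); s=snap('scene','l');t=snap('top','lt');a=cv2.imread('pics/l.png');b=cv2.imread('pics/lt.png');cv2.imwrite('pics/l2.png',np.hstack([cv2.resize(a[140:240,320:440],(480,400),interpolation=3),cv2.resize(b[190:265,355:415],(320,400),interpolation=3)]))
```

```text
t 21.17 pos [ 0.4843 -0.3035  0.0783] yaw -10.95 tilt 0.03 F [ 0.6  0.2 -0.2] gap 0.0235
(0.484, -0.3045, 0.07, -11) [-0.0001  0.0011  0.0083] [-0.0004  0.0004  0.0008]
```

View pics/l2.png

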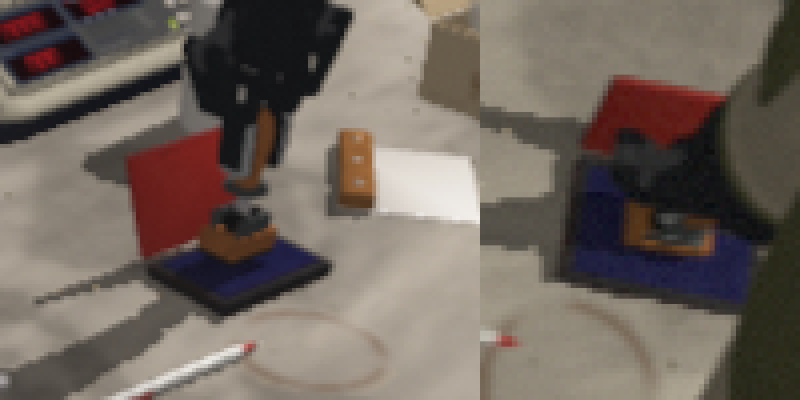

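The stamp hovers upright over the middle of the pad: its mount is at (240,240) on the left, and at (670,232) within the pad outline on the right. Lowering it.

>>> {"name": "drive_tool", "arguments": {"increments": [{"dx":0,"dy":0.0005,"dz":0.002,"rx":0,"ry":0,"rz":0,"jaw":0},{"dx":0,"dy":0.001,"dz":0.004,"rx":0,"ry":0,"rz":0,"jaw":0},{"dx":0,"dy":0.001,"dz":0.006,"rx":0,"ry":0,"rz":0,"jaw":0},{"dx":0,"dy":0.001,"dz":0.0075,"rx":0,"ry":0,"rz":0,"jaw":0},{"dx":0,"dy":0.001,"dz":0.0075,"rx":0,"ry":0,"rz":0,"jaw":0}]}}

```text
time_s: 21.68
ee_pos: [0.4839, -0.3052, 0.0703]
ee_rot: [-0.0, 0.995, -0.096, -0.0]
force: [0.1, 1.1, 0.3]
finger_gap: 0.0234
gripper_force: 59.0
```

>>> {"name": "drive_tool", "arguments": {"increments": [{"dx":0,"dy":0,"dz":0.0007,"rx":0,"ry":0,"rz":0,"jaw":0},{"dx":0,"dy":0,"dz":0.0013,"rx":0,"ry":0,"rz":0,"jaw":0},{"dx":0,"dy":0,"dz":0.0013,"rx":0,"ry":0,"rz":0,"jaw":0}]}}

```text
time_s: 21.93
ee_pos: [0.4846, -0.3052, 0.0701]
ee_rot: [0.0, 0.995, -0.096, 0.001]
force: [-1.2, 0.9, 10.1]
finger_gap: 0.0233
gripper_force: 59.9
```

>>> {"name": "drive_tool", "arguments": {"increments": [{"dx":0,"dy":0,"dz":-0.0007,"rx":0,"ry":0,"rz":0,"jaw":0},{"dx":0,"dy":0,"dz":-0.0007,"rx":0,"ry":0,"rz":0,"jaw":0.29},{"dx":0,"dy":0,"dz":-0.0007,"rx":0,"ry":0,"rz":0,"jaw":0.36},{"dx":0,"dy":0,"dz":-0.0007,"rx":0,"ry":0,"rz":0,"jaw":0.5},{"dx":0,"dy":0,"dz":-0.0007,"rx":0,"ry":0,"rz":0,"jaw":0.7},{"dx":0,"dy":0,"dz":-0.0007,"rx":0,"ry":0,"rz":0,"jaw":0.9},{"dx":0,"dy":0,"dz":-0.0007,"rx":0,"ry":0,"rz":0,"jaw":0.9},{"dx":0,"dy":0,"dz":-0.01,"rx":0,"ry":0,"rz":0,"jaw":0.9},{"dx":0,"dy":0,"dz":-0.03,"rx":0,"ry":0,"rz":0,"jaw":0.9},{"dx":0,"dy":0,"dz":-0.06,"rx":0,"ry":0,"rz":0,"jaw":1},{"dx":0,"dy":0,"dz":-0.09,"rx":0,"ry":0,"rz":0,"jaw":1},{"dx":0,"dy":0,"dz":-0.12,"rx":0,"ry":0,"rz":0,"jaw":1},{"dx":0,"dy":0,"dz":-0.12,"rx":0,"ry":0,"rz":0,"jaw":1},{"dx":0,"dy":0,"dz":-0.12,"rx":0,"ry":0,"rz":0,"jaw":1}]}}

```text
time_s: 23.1
ee_pos: [0.4847, -0.3057, 0.1915]
ee_rot: [0.001, 0.995, -0.096, 0.002]
force: [-0.2, 0.1, -1.3]
finger_gap: 0.0856
gripper_force: 0.0
```

Run:
```python
from h import *
s=snap('scene','m');comps(s,z0=.075)
inc((.44,0,.2,2.05),(.516,.3017,.2,2.05),(.516,.3017,.0645,2.05))
```

```text
139 [383. 177.] [ 0.4864 -0.3004  0.0938] ext [0.024 0.024 0.037] top 0.1123
51 [365. 175.] [ 0.543  -0.3121  0.0772] ext [0.022 0.092 0.004] top 0.0792
145 [253. 200.] [0.6208 0.0294 0.099 ] ext [0.018 0.014 0.048] top 0.123
277 [178. 279.] [0.5161 0.3016 0.0888] ext [0.034 0.014 0.028] top 0.1026
258 [223. 300.] [0.4242 0.2787 0.086 ] ext [0.024 0.028 0.021] top 0.0967
t 23.15 pos [ 0.484  -0.3052  0.19  ] yaw -11.01 tilt 0.09 F [0.4 0.2 0.3] gap 0.0853
(0.44, 0, 0.2, 2.05) [-0.1015 -0.2912 -0.0102] [ 0.0005 -0.0014 -0.2279]
(0.516, 0.3017, 0.2, 2.05) [-0.0845 -0.6018 -0.0103] [ 0.0005 -0.0014 -0.2279]
(0.516, 0.3017, 0.0645, 2.05) [-0.0847 -0.6019  0.1252] [ 0.0005 -0.0014 -0.2279]
```

The date stamp stands upright on the pad, top at 112 mm, centred on its target. Now back to the flat stamp on the tray.

>>> {"name": "drive_tool", "arguments": {"increments": [{"dx":-0.003,"dy":-0.02,"dz":-0.01,"rx":0,"ry":0,"rz":-0.01,"jaw":1},{"dx":-0.008,"dy":-0.055,"dz":-0.01,"rx":0,"ry":0,"rz":-0.03,"jaw":1},{"dx":-0.013,"dy":-0.093,"dz":-0.01,"rx":0,"ry":0,"rz":-0.05,"jaw":1},{"dx":-0.018,"dy":-0.131,"dz":-0.01,"rx":0,"ry":0,"rz":-0.07,"jaw":1},{"dx":-0.023,"dy":-0.169,"dz":-0.01,"rx":0,"ry":0,"rz":-0.09,"jaw":1},{"dx":-0.028,"dy":-0.207,"dz":-0.01,"rx":0,"ry":0,"rz":-0.11,"jaw":1},{"dx":-0.034,"dy":-0.245,"dz":-0.01,"rx":0,"ry":0,"rz":-0.13,"jaw":1},{"dx":-0.04,"dy":-0.283,"dz":-0.01,"rx":0,"ry":0,"rz":-0.15,"jaw":1},{"dx":-0.045,"dy":-0.321,"dz":-0.01,"rx":0,"ry":0,"rz":-0.17,"jaw":1},{"dx":-0.05,"dy":-0.359,"dz":-0.01,"rx":0,"ry":0,"rz":-0.19,"jaw":1},{"dx":-0.055,"dy":-0.397,"dz":-0.01,"rx":0,"ry":0,"rz":-0.21,"jaw":1},{"dx":-0.06,"dy":-0.435,"dz":-0.01,"rx":0,"ry":0,"rz":-0.228,"jaw":1},{"dx":-0.066,"dy":-0.473,"dz":-0.01,"rx":0,"ry":0,"rz":-0.228,"jaw":1},{"dx":-0.072,"dy":-0.511,"dz":-0.01,"rx":0,"ry":0,"rz":-0.228,"jaw":1},{"dx":-0.077,"dy":-0.546,"dz":-0.01,"rx":0,"ry":0,"rz":-0.228,"jaw":1},{"dx":-0.081,"dy":-0.576,"dz":-0.01,"rx":0,"ry":0,"rz":-0.228,"jaw":1},{"dx":-0.0845,"dy":-0.596,"dz":0.01,"rx":0,"ry":0,"rz":-0.228,"jaw":1},{"dx":-0.0845,"dy":-0.602,"dz":0.03,"rx":0,"ry":0,"rz":-0.228,"jaw":1},{"dx":-0.0845,"dy":-0.602,"dz":0.05,"rx":0,"ry":0,"rz":-0.228,"jaw":1},{"dx":-0.0845,"dy":-0.602,"dz":0.05,"rx":0,"ry":0,"rz":-0.228,"jaw":1}]}}

```text
time_s: 24.82
ee_pos: [0.5132, 0.3012, 0.1344]
ee_rot: [0.002, 1.0, 0.019, -0.003]
force: [-0.3, -0.6, -0.5]
finger_gap: 0.0856
gripper_force: 0.0
```

Run:
```python
from h import *
inc((.5161,.3017,.0645,2.05))
```

```text
t 24.82 pos [0.5132 0.3012 0.1344] yaw 2.15 tilt 0.45 F [-0.3 -0.6 -0.5] gap 0.0856
(0.5161, 0.3017, 0.0645, 2.05) [ 0.0033 -0.0006  0.0699] [0.0041 0.0068 0.0018]
```

>>> {"name": "drive_tool", "arguments": {"increments": [{"dx":0.0005,"dy":0,"dz":0.02,"rx":0,"ry":0,"rz":0,"jaw":1},{"dx":0.0005,"dy":0,"dz":0.045,"rx":0,"ry":0,"rz":0,"jaw":1},{"dx":0.0005,"dy":0,"dz":0.06,"rx":0,"ry":0,"rz":0,"jaw":1},{"dx":0.0005,"dy":0,"dz":0.07,"rx":0,"ry":0,"rz":0,"jaw":1},{"dx":0.0005,"dy":0,"dz":0.07,"rx":0,"ry":0,"rz":0,"jaw":1},{"dx":0.0005,"dy":0,"dz":0.07,"rx":0,"ry":0,"rz":0,"jaw":1}]}}

```text
time_s: 25.32
ee_pos: [0.5165, 0.3015, 0.0692]
ee_rot: [0.0, 1.0, 0.018, -0.0]
force: [-0.1, 1.1, -0.1]
finger_gap: 0.0854
gripper_force: 0.0
```

Run:
```python
from h import *
inc((.5161,.3017,.0645,2.05))
```

```text
t 25.32 pos [0.5165 0.3015 0.0692] yaw 2.03 tilt 0.06 F [-0.1  1.1 -0.1] gap 0.0854
(0.5161, 0.3017, 0.0645, 2.05) [-0.0003 -0.0002  0.0047] [ 0.0006  0.0008 -0.0004]
```

Aligned. Gripping the flat stamp and lifting it a little.

>>> {"name": "drive_tool", "arguments": {"increments": [{"dx":-0.0003,"dy":0,"dz":0.003,"rx":0,"ry":0,"rz":0,"jaw":1},{"dx":-0.0003,"dy":0,"dz":0.005,"rx":0,"ry":0,"rz":0,"jaw":0.7},{"dx":-0.0003,"dy":0,"dz":0.005,"rx":0,"ry":0,"rz":0,"jaw":0.45},{"dx":-0.0003,"dy":0,"dz":0.005,"rx":0,"ry":0,"rz":0,"jaw":0.3},{"dx":-0.0003,"dy":0,"dz":0.005,"rx":0,"ry":0,"rz":0,"jaw":0.15},{"dx":-0.0003,"dy":0,"dz":0.005,"rx":0,"ry":0,"rz":0,"jaw":0},{"dx":-0.0003,"dy":0,"dz":0.005,"rx":0,"ry":0,"rz":0,"jaw":0},{"dx":-0.0003,"dy":0,"dz":0.005,"rx":0,"ry":0,"rz":0,"jaw":0},{"dx":-0.0003,"dy":0,"dz":0.005,"rx":0,"ry":0,"rz":0,"jaw":0},{"dx":-0.0003,"dy":0,"dz":0.005,"rx":0,"ry":0,"rz":0,"jaw":0}]}}

```text
time_s: 26.15
ee_pos: [0.5164, 0.3019, 0.0644]
ee_rot: [-0.0, 1.0, 0.018, 0.0]
force: [0.2, -2.0, 4.8]
finger_gap: 0.013
gripper_force: 59.0
```

>>> {"name": "drive_tool", "arguments": {"increments": [{"dx":0,"dy":0,"dz":-0.003,"rx":0,"ry":0,"rz":0,"jaw":0},{"dx":0,"dy":0,"dz":-0.01,"rx":0,"ry":0,"rz":0,"jaw":0},{"dx":0,"dy":0,"dz":-0.025,"rx":0,"ry":0,"rz":0,"jaw":0},{"dx":0,"dy":0,"dz":-0.045,"rx":0,"ry":0,"rz":0,"jaw":0},{"dx":0,"dy":0,"dz":-0.075,"rx":0,"ry":0,"rz":0,"jaw":0},{"dx":0,"dy":0,"dz":-0.1,"rx":0,"ry":0,"rz":0,"jaw":0},{"dx":0,"dy":0,"dz":-0.1,"rx":0,"ry":0,"rz":0,"jaw":0},{"dx":0,"dy":0,"dz":-0.1,"rx":0,"ry":0,"rz":0,"jaw":0}]}}

```text
time_s: 26.82
ee_pos: [0.5168, 0.3023, 0.1659]
ee_rot: [-0.001, 1.0, 0.018, 0.001]
force: [1.1, -0.8, -1.3]
finger_gap: 0.0134
gripper_force: 58.4
```

Run:
```python
from h import *
inc((.4121,.0222,.165,2.05),(.4121,.0222,.095,2.05))
```

```text
t 26.82 pos [0.5168 0.3023 0.1659] yaw 2.05 tilt 0.18 F [ 1.1 -0.8 -1.3] gap 0.0134
(0.4121, 0.0222, 0.165, 2.05) [-1.146e-01  2.762e-01  1.000e-04] [-0.0017 -0.0025 -0.    ]
(0.4121, 0.0222, 0.095, 2.05) [-0.1148  0.2763  0.0701] [-0.0017 -0.0025 -0.    ]
```

>>> {"name": "drive_tool", "arguments": {"increments": [{"dx":-0.006,"dy":0.015,"dz":0,"rx":0,"ry":0,"rz":0,"jaw":0},{"dx":-0.016,"dy":0.04,"dz":0,"rx":0,"ry":0,"rz":0,"jaw":0},{"dx":-0.029,"dy":0.07,"dz":0,"rx":0,"ry":0,"rz":0,"jaw":0},{"dx":-0.042,"dy":0.1,"dz":0,"rx":0,"ry":0,"rz":0,"jaw":0},{"dx":-0.056,"dy":0.13,"dz":0,"rx":0,"ry":0,"rz":0,"jaw":0},{"dx":-0.07,"dy":0.16,"dz":0,"rx":0,"ry":0,"rz":0,"jaw":0},{"dx":-0.084,"dy":0.19,"dz":0,"rx":0,"ry":0,"rz":0,"jaw":0},{"dx":-0.097,"dy":0.22,"dz":0,"rx":0,"ry":0,"rz":0,"jaw":0},{"dx":-0.108,"dy":0.25,"dz":0,"rx":0,"ry":0,"rz":0,"jaw":0},{"dx":-0.114,"dy":0.268,"dz":0,"rx":0,"ry":0,"rz":0,"jaw":0},{"dx":-0.1155,"dy":0.276,"dz":0.01,"rx":0,"ry":0,"rz":0,"jaw":0},{"dx":-0.1155,"dy":0.276,"dz":0.03,"rx":0,"ry":0,"rz":0,"jaw":0},{"dx":-0.1155,"dy":0.276,"dz":0.05,"rx":0,"ry":0,"rz":0,"jaw":0},{"dx":-0.1155,"dy":0.276,"dz":0.065,"rx":0,"ry":0,"rz":0,"jaw":0},{"dx":-0.1155,"dy":0.276,"dz":0.071,"rx":0,"ry":0,"rz":0,"jaw":0},{"dx":-0.1155,"dy":0.276,"dz":0.071,"rx":0,"ry":0,"rz":0,"jaw":0},{"dx":-0.1155,"dy":0.276,"dz":0.071,"rx":0,"ry":0,"rz":0,"jaw":0}]}}

```text
time_s: 28.23
ee_pos: [0.4101, 0.0219, 0.0929]
ee_rot: [0.0, 1.0, 0.018, -0.001]
force: [-0.1, -1.4, -0.4]
finger_gap: 0.0133
gripper_force: 58.4
```

Run:
```python
from h import *
inc((.4121,.0222,.0945,2.05),(.532,.0264,.0945,2.05)); s=snap('scene','n');a=cv2.imread('pics/n.png');cv2.imwrite('pics/n2.png',cv2.resize(a[170:290,230:390],(800,600),interpolation=3))
```

```text
t 28.23 pos [0.4101 0.0219 0.0929] yaw 2.06 tilt 0.11 F [-0.1 -1.4 -0.4] gap 0.0133
(0.4121, 0.0222, 0.0945, 2.05) [ 0.002  -0.0002 -0.0016] [0.0003 0.0018 0.0002]
(0.532, 0.0264, 0.0945, 2.05) [ 1.219e-01 -1.000e-04 -1.800e-03] [0.0003 0.0018 0.0002]
```

View pics/n2.png

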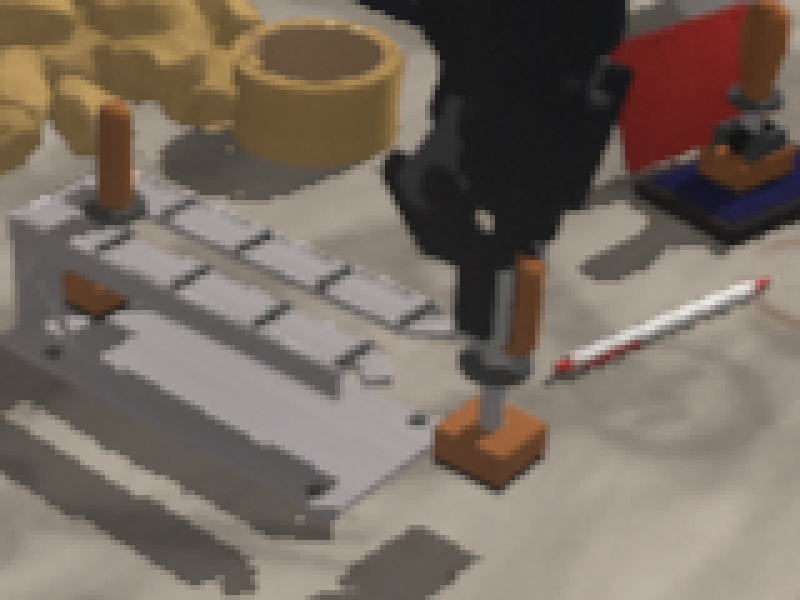

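The flat stamp hangs in the jaws outside the mouth, mount at (490,445), in line with the slot. The pear stamp stands on the pad. Sliding the flat stamp in.

>>> {"name": "drive_tool", "arguments": {"increments": [{"dx":0.005,"dy":0,"dz":-0.001,"rx":0,"ry":0,"rz":0,"jaw":0},{"dx":0.013,"dy":0,"dz":-0.001,"rx":0,"ry":0,"rz":0,"jaw":0},{"dx":0.023,"dy":0,"dz":-0.001,"rx":0,"ry":0,"rz":0,"jaw":0},{"dx":0.033,"dy":0,"dz":-0.001,"rx":0,"ry":0,"rz":0,"jaw":0},{"dx":0.043,"dy":0,"dz":-0.001,"rx":0,"ry":0,"rz":0,"jaw":0},{"dx":0.053,"dy":0,"dz":-0.001,"rx":0,"ry":0,"rz":0,"jaw":0},{"dx":0.063,"dy":0,"dz":-0.001,"rx":0,"ry":0,"rz":0,"jaw":0},{"dx":0.074,"dy":0,"dz":-0.001,"rx":0,"ry":0,"rz":0,"jaw":0},{"dx":0.086,"dy":0,"dz":-0.001,"rx":0,"ry":0,"rz":0,"jaw":0},{"dx":0.098,"dy":0,"dz":-0.001,"rx":0,"ry":0,"rz":0,"jaw":0},{"dx":0.11,"dy":0,"dz":-0.001,"rx":0,"ry":0,"rz":0,"jaw":0},{"dx":0.118,"dy":0,"dz":-0.001,"rx":0,"ry":0,"rz":0,"jaw":0},{"dx":0.121,"dy":0,"dz":-0.001,"rx":0,"ry":0,"rz":0,"jaw":0},{"dx":0.121,"dy":0,"dz":-0.001,"rx":0,"ry":0,"rz":0,"jaw":0},{"dx":0.121,"dy":0,"dz":-0.001,"rx":0,"ry":0,"rz":0,"jaw":0}]}}

```text
time_s: 29.53
ee_pos: [0.531, 0.0261, 0.094]
ee_rot: [0.0, 1.0, 0.018, -0.0]
force: [0.6, 0.1, 0.2]
finger_gap: 0.0132
gripper_force: 58.4
```

Run:
```python
from h import *
inc((.532,.0265,.0855,2.05))
```

```text
t 29.53 pos [0.531  0.0261 0.094 ] yaw 2.05 tilt 0.06 F [0.6 0.1 0.2] gap 0.0132
(0.532, 0.0265, 0.0855, 2.05) [ 0.001  -0.0003  0.0085] [ 0.0001  0.001  -0.    ]
```

>>> {"name": "drive_tool", "arguments": {"increments": [{"dx":0.001,"dy":-0.0003,"dz":0.002,"rx":0,"ry":0,"rz":0,"jaw":0},{"dx":0.001,"dy":-0.0003,"dz":0.005,"rx":0,"ry":0,"rz":0,"jaw":0},{"dx":0.001,"dy":-0.0003,"dz":0.007,"rx":0,"ry":0,"rz":0,"jaw":0},{"dx":0.001,"dy":-0.0003,"dz":0.0085,"rx":0,"ry":0,"rz":0,"jaw":0},{"dx":0.001,"dy":-0.0003,"dz":0.0092,"rx":0,"ry":0,"rz":0,"jaw":0},{"dx":0.001,"dy":-0.0003,"dz":0.0092,"rx":0,"ry":0,"rz":0,"jaw":0}]}}

```text
time_s: 30.03
ee_pos: [0.5322, 0.0266, 0.0849]
ee_rot: [0.0, 1.0, 0.018, -0.0]
force: [0.2, 0.3, -0.4]
finger_gap: 0.0133
gripper_force: 58.6
```

>>> {"name": "drive_tool", "arguments": {"increments": [{"dx":0,"dy":0,"dz":0.0006,"rx":0,"ry":0,"rz":0,"jaw":0},{"dx":0,"dy":0,"dz":0.0012,"rx":0,"ry":0,"rz":0,"jaw":0},{"dx":0,"dy":0,"dz":0.0012,"rx":0,"ry":0,"rz":0,"jaw":0}]}}

```text
time_s: 30.28
ee_pos: [0.5323, 0.0266, 0.0848]
ee_rot: [-0.0, 1.0, 0.018, 0.0]
force: [-4.6, -0.2, 16.0]
finger_gap: 0.0133
gripper_force: 61.3
```

The collar sits on the tongues at the original height. Releasing.

>>> {"name": "drive_tool", "arguments": {"increments": [{"dx":0,"dy":0,"dz":-0.0009,"rx":0,"ry":0,"rz":0,"jaw":0},{"dx":0,"dy":0,"dz":-0.0009,"rx":0,"ry":0,"rz":0,"jaw":0.18},{"dx":0,"dy":0,"dz":-0.0009,"rx":0,"ry":0,"rz":0,"jaw":0.25},{"dx":0,"dy":0,"dz":-0.0009,"rx":0,"ry":0,"rz":0,"jaw":0.5},{"dx":0,"dy":0,"dz":-0.0009,"rx":0,"ry":0,"rz":0,"jaw":0.7},{"dx":0,"dy":0,"dz":-0.0009,"rx":0,"ry":0,"rz":0,"jaw":0.9},{"dx":0,"dy":0,"dz":-0.0009,"rx":0,"ry":0,"rz":0,"jaw":0.9},{"dx":0,"dy":0,"dz":-0.01,"rx":0,"ry":0,"rz":0,"jaw":0.9},{"dx":0,"dy":0,"dz":-0.03,"rx":0,"ry":0,"rz":0,"jaw":0.9},{"dx":0,"dy":0,"dz":-0.06,"rx":0,"ry":0,"rz":0,"jaw":1},{"dx":0,"dy":0,"dz":-0.085,"rx":0,"ry":0,"rz":0,"jaw":1},{"dx":0,"dy":0,"dz":-0.085,"rx":0,"ry":0,"rz":0,"jaw":1},{"dx":0,"dy":0,"dz":-0.085,"rx":0,"ry":0,"rz":0,"jaw":1}]}}

```text
time_s: 31.37
ee_pos: [0.5333, 0.0266, 0.1706]
ee_rot: [-0.0, 1.0, 0.018, 0.002]
force: [-0.3, -0.9, -0.1]
finger_gap: 0.0859
gripper_force: 0.0
```

Run:
```python
from h import *
s=snap('scene','o');comps(s,z0=.075)
inc((.4271,.2807,.14,2.05),(.4271,.2807,.0625,2.05))
```

```text
137 [383. 177.] [ 0.4865 -0.2999  0.0947] ext [0.026 0.023 0.039] top 0.114
54 [364. 175.] [ 0.5437 -0.3107  0.0772] ext [0.023 0.094 0.004] top 0.0793
145 [253. 200.] [0.6197 0.0294 0.0995] ext [0.015 0.014 0.048] top 0.1235
281 [282. 212.] [0.5322 0.0269 0.0992] ext [0.036 0.016 0.048] top 0.1231
260 [223. 300.] [0.4239 0.2786 0.0859] ext [0.024 0.028 0.021] top 0.0966
t 31.42 pos [0.5327 0.0266 0.1694] yaw 2.05 tilt 0.08 F [-0.7  0.1 -0.4] gap 0.0856
(0.4271, 0.2807, 0.14, 2.05) [-0.0964 -0.2577  0.0294] [-0.0002 -0.0013  0.    ]
(0.4271, 0.2807, 0.0625, 2.05) [-0.0965 -0.2577  0.1069] [-0.0002 -0.0013  0.    ]
```

The flat stamp hangs exactly where it was (0.5322, 0.027, top 123 mm). Fetching the ball stamp.

>>> {"name": "drive_tool", "arguments": {"increments": [{"dx":-0.008,"dy":-0.02,"dz":0,"rx":0,"ry":0,"rz":0,"jaw":1},{"dx":-0.02,"dy":-0.055,"dz":0,"rx":0,"ry":0,"rz":0,"jaw":1},{"dx":-0.034,"dy":-0.09,"dz":0,"rx":0,"ry":0,"rz":0,"jaw":1},{"dx":-0.048,"dy":-0.125,"dz":0,"rx":0,"ry":0,"rz":0,"jaw":1},{"dx":-0.062,"dy":-0.16,"dz":0,"rx":0,"ry":0,"rz":0,"jaw":1},{"dx":-0.076,"dy":-0.195,"dz":0,"rx":0,"ry":0,"rz":0,"jaw":1},{"dx":-0.088,"dy":-0.23,"dz":0,"rx":0,"ry":0,"rz":0,"jaw":1},{"dx":-0.095,"dy":-0.25,"dz":0.01,"rx":0,"ry":0,"rz":0,"jaw":1},{"dx":-0.0965,"dy":-0.2577,"dz":0.03,"rx":0,"ry":0,"rz":0,"jaw":1},{"dx":-0.0965,"dy":-0.2577,"dz":0.04,"rx":0,"ry":0,"rz":0,"jaw":1},{"dx":-0.0965,"dy":-0.2577,"dz":0.04,"rx":0,"ry":0,"rz":0,"jaw":1},{"dx":-0.0965,"dy":-0.2577,"dz":0.06,"rx":0,"ry":0,"rz":0,"jaw":1},{"dx":-0.0965,"dy":-0.2577,"dz":0.085,"rx":0,"ry":0,"rz":0,"jaw":1},{"dx":-0.0965,"dy":-0.2577,"dz":0.1,"rx":0,"ry":0,"rz":0,"jaw":1},{"dx":-0.0965,"dy":-0.2577,"dz":0.104,"rx":0,"ry":0,"rz":0,"jaw":1},{"dx":-0.0965,"dy":-0.2577,"dz":0.104,"rx":0,"ry":0,"rz":0,"jaw":1},{"dx":-0.0965,"dy":-0.2577,"dz":0.104,"rx":0,"ry":0,"rz":0,"jaw":1}]}}

```text
time_s: 32.83
ee_pos: [0.4274, 0.2798, 0.0652]
ee_rot: [0.0, 1.0, 0.017, -0.0]
force: [0.6, -0.1, 0.0]
finger_gap: 0.0853
gripper_force: 0.0
```

Run:
```python
from h import *
inc((.4270,.2807,.0625,2.05))
```

```text
t 32.83 pos [0.4274 0.2798 0.0652] yaw 1.97 tilt 0.03 F [ 0.6 -0.1  0. ] gap 0.0853
(0.427, 0.2807, 0.0625, 2.05) [-0.0004 -0.0009  0.0027] [ 0.0005  0.0001 -0.0014]
```

>>> {"name": "drive_tool", "arguments": {"increments": [{"dx":-0.0003,"dy":-0.0008,"dz":0.0027,"rx":0,"ry":0,"rz":0,"jaw":0.7},{"dx":-0.0003,"dy":-0.0008,"dz":0.0027,"rx":0,"ry":0,"rz":0,"jaw":0.55},{"dx":-0.0003,"dy":-0.0008,"dz":0.0027,"rx":0,"ry":0,"rz":0,"jaw":0.4},{"dx":-0.0003,"dy":-0.0008,"dz":0.0027,"rx":0,"ry":0,"rz":0,"jaw":0.2},{"dx":-0.0003,"dy":-0.0008,"dz":0.0027,"rx":0,"ry":0,"rz":0,"jaw":0},{"dx":-0.0003,"dy":-0.0008,"dz":0.0027,"rx":0,"ry":0,"rz":0,"jaw":0},{"dx":-0.0003,"dy":-0.0008,"dz":0.0027,"rx":0,"ry":0,"rz":0,"jaw":0},{"dx":-0.0003,"dy":-0.0008,"dz":0.0027,"rx":0,"ry":0,"rz":0,"jaw":0},{"dx":-0.0003,"dy":-0.0008,"dz":0.0027,"rx":0,"ry":0,"rz":0,"jaw":0}]}}

```text
time_s: 33.58
ee_pos: [0.4269, 0.2815, 0.0627]
ee_rot: [-0.0, 1.0, 0.018, 0.0]
force: [-0.6, -0.5, 6.1]
finger_gap: 0.0261
gripper_force: 58.5
```

>>> {"name": "drive_tool", "arguments": {"increments": [{"dx":0,"dy":0,"dz":-0.003,"rx":0,"ry":0,"rz":0,"jaw":0},{"dx":0,"dy":0,"dz":-0.01,"rx":0,"ry":0,"rz":0,"jaw":0},{"dx":0,"dy":0,"dz":-0.025,"rx":0,"ry":0,"rz":0,"jaw":0},{"dx":0,"dy":0,"dz":-0.045,"rx":0,"ry":0,"rz":0,"jaw":0},{"dx":0,"dy":0,"dz":-0.07,"rx":0,"ry":0,"rz":0,"jaw":0},{"dx":0,"dy":0,"dz":-0.08,"rx":0,"ry":0,"rz":0,"jaw":0},{"dx":0,"dy":0,"dz":-0.08,"rx":0,"ry":0,"rz":0,"jaw":0},{"dx":0,"dy":0,"dz":-0.08,"rx":0,"ry":0,"rz":0,"jaw":0}]}}

```text
time_s: 34.25
ee_pos: [0.4267, 0.2816, 0.1424]
ee_rot: [-0.0, 1.0, 0.018, 0.001]
force: [0.0, -0.6, -1.3]
finger_gap: 0.0262
gripper_force: 59.0
```

Run:
```python
from h import *
inc((.4118,.0222,.142,2.05),(.4118,.0222,.092,2.05))
```

```text
t 34.25 pos [0.4267 0.2816 0.1424] yaw 2.06 tilt 0.08 F [ 0.  -0.6 -1.3] gap 0.0262
(0.4118, 0.0222, 0.142, 2.05) [-2.410e-02  2.587e-01  1.000e-04] [-0.0009 -0.001   0.0001]
(0.4118, 0.0222, 0.092, 2.05) [-0.0242  0.2587  0.0501] [-0.0009 -0.001   0.0001]
```

>>> {"name": "drive_tool", "arguments": {"increments": [{"dx":-0.002,"dy":0.015,"dz":0,"rx":0,"ry":0,"rz":0,"jaw":0},{"dx":-0.005,"dy":0.04,"dz":0,"rx":0,"ry":0,"rz":0,"jaw":0},{"dx":-0.008,"dy":0.07,"dz":0,"rx":0,"ry":0,"rz":0,"jaw":0},{"dx":-0.011,"dy":0.1,"dz":0,"rx":0,"ry":0,"rz":0,"jaw":0},{"dx":-0.014,"dy":0.13,"dz":0,"rx":0,"ry":0,"rz":0,"jaw":0},{"dx":-0.017,"dy":0.16,"dz":0,"rx":0,"ry":0,"rz":0,"jaw":0},{"dx":-0.02,"dy":0.19,"dz":0,"rx":0,"ry":0,"rz":0,"jaw":0},{"dx":-0.023,"dy":0.22,"dz":0,"rx":0,"ry":0,"rz":0,"jaw":0},{"dx":-0.0245,"dy":0.245,"dz":0,"rx":0,"ry":0,"rz":0,"jaw":0},{"dx":-0.0245,"dy":0.2585,"dz":0.01,"rx":0,"ry":0,"rz":0,"jaw":0},{"dx":-0.0245,"dy":0.2585,"dz":0.03,"rx":0,"ry":0,"rz":0,"jaw":0},{"dx":-0.0245,"dy":0.2585,"dz":0.045,"rx":0,"ry":0,"rz":0,"jaw":0},{"dx":-0.0245,"dy":0.2585,"dz":0.05,"rx":0,"ry":0,"rz":0,"jaw":0},{"dx":-0.0245,"dy":0.2585,"dz":0.05,"rx":0,"ry":0,"rz":0,"jaw":0},{"dx":-0.0245,"dy":0.2585,"dz":0.05,"rx":0,"ry":0,"rz":0,"jaw":0}]}}

```text
time_s: 35.5
ee_pos: [0.4106, 0.0221, 0.0916]
ee_rot: [0.0, 1.0, 0.018, -0.001]
force: [-0.6, -0.7, -0.2]
finger_gap: 0.0263
gripper_force: 59.0
```

Run:
```python
from h import *
inc((.4118,.0222,.0922,2.05),(.488,.0250,.0922,2.05)); s=snap('scene','p');a=cv2.imread('pics/p.png');cv2.imwrite('pics/p2.png',cv2.resize(a[170:290,230:390],(800,600),interpolation=3))
```

```text
t 35.5 pos [0.4106 0.0221 0.0916] yaw 2.06 tilt 0.13 F [-0.6 -0.7 -0.2] gap 0.0263
(0.4118, 0.0222, 0.0922, 2.05) [ 0.0012 -0.0001 -0.0006] [0.0003 0.0022 0.0002]
(0.488, 0.025, 0.0922, 2.05) [ 0.0775 -0.0002 -0.0007] [0.0003 0.0022 0.0002]
```

View pics/p2.png

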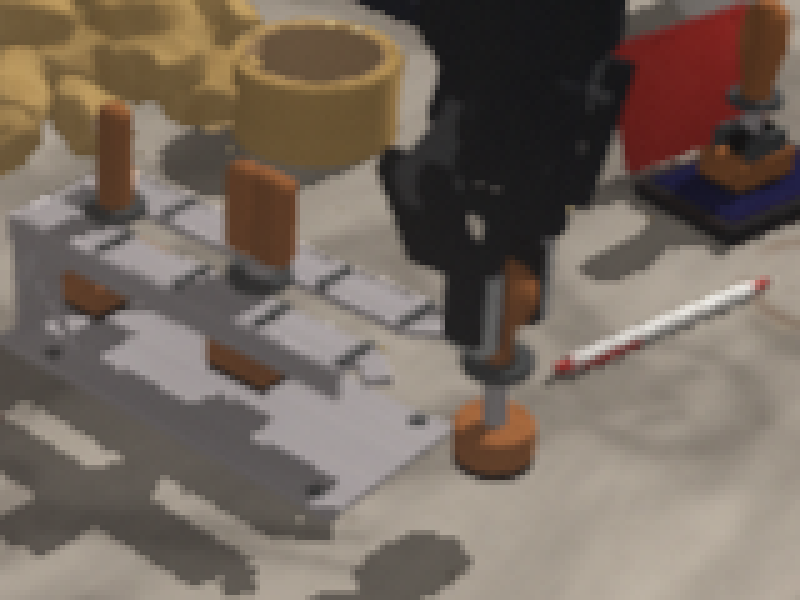

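The flat stamp hangs back in the second place. The ball stamp is upright in the jaws in front of the mouth, mount at (493,440). Sliding it in.

>>> {"name": "drive_tool", "arguments": {"increments": [{"dx":0.005,"dy":0,"dz":-0.0005,"rx":0,"ry":0,"rz":0,"jaw":0},{"dx":0.013,"dy":0,"dz":-0.0005,"rx":0,"ry":0,"rz":0,"jaw":0},{"dx":0.022,"dy":0,"dz":-0.0005,"rx":0,"ry":0,"rz":0,"jaw":0},{"dx":0.031,"dy":0,"dz":-0.0005,"rx":0,"ry":0,"rz":0,"jaw":0},{"dx":0.04,"dy":0,"dz":-0.0005,"rx":0,"ry":0,"rz":0,"jaw":0},{"dx":0.049,"dy":0,"dz":-0.0005,"rx":0,"ry":0,"rz":0,"jaw":0},{"dx":0.058,"dy":0,"dz":-0.0005,"rx":0,"ry":0,"rz":0,"jaw":0},{"dx":0.067,"dy":0,"dz":-0.0005,"rx":0,"ry":0,"rz":0,"jaw":0},{"dx":0.074,"dy":0,"dz":-0.0005,"rx":0,"ry":0,"rz":0,"jaw":0},{"dx":0.077,"dy":0,"dz":-0.0005,"rx":0,"ry":0,"rz":0,"jaw":0},{"dx":0.077,"dy":0,"dz":-0.0005,"rx":0,"ry":0,"rz":0,"jaw":0},{"dx":0.077,"dy":0,"dz":-0.0005,"rx":0,"ry":0,"rz":0,"jaw":0}]}}

```text
time_s: 36.55
ee_pos: [0.4879, 0.0249, 0.0924]
ee_rot: [0.0, 1.0, 0.018, -0.0]
force: [-0.3, 0.3, 0.1]
finger_gap: 0.0259
gripper_force: 59.0
```

Run:
```python
from h import *
inc((.488,.0250,.0838,2.05))
```

```text
t 36.55 pos [0.4879 0.0249 0.0924] yaw 2.05 tilt 0.04 F [-0.3  0.3  0.1] gap 0.0259
(0.488, 0.025, 0.0838, 2.05) [ 0.0001 -0.0001  0.0086] [ 0.0001  0.0007 -0.0001]
```

>>> {"name": "drive_tool", "arguments": {"increments": [{"dx":0,"dy":0,"dz":0.002,"rx":0,"ry":0,"rz":0,"jaw":0},{"dx":0,"dy":0,"dz":0.005,"rx":0,"ry":0,"rz":0,"jaw":0},{"dx":0,"dy":0,"dz":0.007,"rx":0,"ry":0,"rz":0,"jaw":0},{"dx":0,"dy":0,"dz":0.0085,"rx":0,"ry":0,"rz":0,"jaw":0},{"dx":0,"dy":0,"dz":0.0095,"rx":0,"ry":0,"rz":0,"jaw":0},{"dx":0,"dy":0,"dz":0.0095,"rx":0,"ry":0,"rz":0,"jaw":0}]}}

```text
time_s: 37.05
ee_pos: [0.4883, 0.0249, 0.0831]
ee_rot: [0.0, 1.0, 0.018, -0.0]
force: [-1.2, 0.6, 3.5]
finger_gap: 0.0261
gripper_force: 59.4
```

>>> {"name": "drive_tool", "arguments": {"increments": [{"dx":0,"dy":0,"dz":0.0005,"rx":0,"ry":0,"rz":0,"jaw":0},{"dx":0,"dy":0,"dz":0.0009,"rx":0,"ry":0,"rz":0,"jaw":0},{"dx":0,"dy":0,"dz":0.0009,"rx":0,"ry":0,"rz":0,"jaw":0}]}}

```text
time_s: 37.3
ee_pos: [0.4885, 0.0249, 0.083]
ee_rot: [0.0, 1.0, 0.018, 0.0]
force: [-1.9, -0.9, 14.7]
finger_gap: 0.0261
gripper_force: 60.4
```

Seated. Releasing and backing away up and towards the robot.

>>> {"name": "drive_tool", "arguments": {"increments": [{"dx":0,"dy":0,"dz":-0.0009,"rx":0,"ry":0,"rz":0,"jaw":0},{"dx":0,"dy":0,"dz":-0.0009,"rx":0,"ry":0,"rz":0,"jaw":0.32},{"dx":0,"dy":0,"dz":-0.0009,"rx":0,"ry":0,"rz":0,"jaw":0.4},{"dx":0,"dy":0,"dz":-0.0009,"rx":0,"ry":0,"rz":0,"jaw":0.55},{"dx":0,"dy":0,"dz":-0.0009,"rx":0,"ry":0,"rz":0,"jaw":0.75},{"dx":0,"dy":0,"dz":-0.0009,"rx":0,"ry":0,"rz":0,"jaw":0.9},{"dx":0,"dy":0,"dz":-0.0009,"rx":0,"ry":0,"rz":0,"jaw":0.9},{"dx":0,"dy":0,"dz":-0.01,"rx":0,"ry":0,"rz":0,"jaw":0.9},{"dx":0,"dy":0,"dz":-0.03,"rx":0,"ry":0,"rz":0,"jaw":0.9},{"dx":0,"dy":0,"dz":-0.06,"rx":0,"ry":0,"rz":0,"jaw":1},{"dx":0,"dy":0,"dz":-0.09,"rx":0,"ry":0,"rz":0,"jaw":1},{"dx":0,"dy":0,"dz":-0.12,"rx":0,"ry":0,"rz":0,"jaw":1},{"dx":0,"dy":0,"dz":-0.14,"rx":0,"ry":0,"rz":0,"jaw":1},{"dx":0,"dy":0,"dz":-0.14,"rx":0,"ry":0,"rz":0,"jaw":1},{"dx":0,"dy":0,"dz":-0.14,"rx":0,"ry":0,"rz":0,"jaw":1}]}}

```text
time_s: 38.55
ee_pos: [0.4887, 0.025, 0.2237]
ee_rot: [-0.0, 1.0, 0.018, 0.001]
force: [-0.0, 0.4, -0.1]
finger_gap: 0.0857
gripper_force: 0.0
```

Run:
```python
from h import *
s=snap('scene','q');comps(s,z0=.075);inc();t=snap('top','qt');comps(t,z0=.09)
a=cv2.imread('pics/q.png');b=cv2.imread('pics/qt.png')
cv2.imwrite('pics/q2.png',np.hstack([cv2.resize(a[150:290,230:410],(514,400),interpolation=3),cv2.resize(b[195:260,360:406],(283,400),interpolation=3)]))
```

```text
137 [383. 177.] [ 0.4862 -0.3003  0.0943] ext [0.024 0.024 0.037] top 0.113
51 [364. 175.] [ 0.5435 -0.3098  0.0774] ext [0.019 0.094 0.005] top 0.0797
146 [253. 200.] [0.62   0.0291 0.0992] ext [0.015 0.015 0.048] top 0.1233
283 [282. 212.] [0.5327 0.0269 0.0993] ext [0.036 0.015 0.048] top 0.1235
187 [299. 220.] [0.4852 0.026  0.0964] ext [0.024 0.023 0.043] top 0.1176
t 38.6 pos [0.4881 0.0249 0.2226] yaw 2.05 tilt 0.05 F [0.5 0.  1.3] gap 0.0853
78 [396. 228.] [ 0.4864 -0.3008  0.1022] ext [0.024 0.024 0.023] top 0.1138
```

View pics/q2.png

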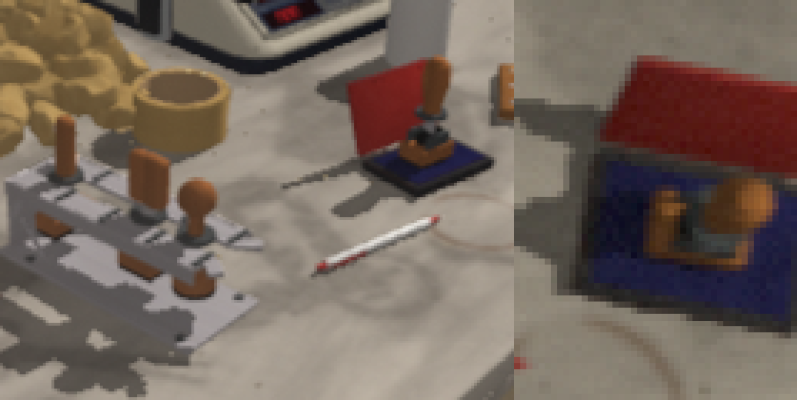

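The final view shows slim, flat and ball hanging in their original places at (65,150), (150,185) and (197,215). The date stamp stands upright mid-pad at (430,140), and the gripper is clear. Handing in.

```bash
python3 -c "
from rig import arm
print(arm.hand_in())"
```

```text
the job is handed in; nothing more can be done
None
```

The job is handed in at about 39 s: the date stamp stands upright in the middle of the ink pad to within a few millimetres, and the ball, flat and slim stamps hang where they hung at the start.

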